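Sort the forked sweet potatoes into the dabba and shut it

ROBOT

A 6-joint arm with a two-finger parallel gripper is mounted at the origin on the work surface. World frame = base frame: x ahead of the robot, y to its left, z up, the work surface at z = 0. Lengths are in m, angles in rad, forces in N, time in s.
With the tool pointing down it reaches from about 0.425 to 0.95 m from the base axis. Payload 3.5 kg.
Tool frame: the origin (TCP) lies at the centre of the arm's flange, where the gripper is bolted on; the fingertips stand 173 mm ahead of it and the grasp point (between the pads) lies 155 mm ahead of it; z points along the fingers, y is the line along which they close (so a half turn about z gives the same grasp; the last joint's range is limited). The gripper opens to 85 mm and grips with 20 to 120 N. Pads are 22 mm wide; open, the fingers measure 114 mm over their backs; the gripper's body (76 mm by 85 mm) begins 54 mm behind the grasp point. The pads swing forward as they close: fully open they stand 13 mm farther back than shut.
Start: joints at [-1.384, 0.286, 1.577, -0, 1.279, -0.15], TCP at [0.223, -0.637, 0.405] pointing down, gripper open.
Joint ranges: [-2.77, 2.77], [-0.9, 2.22], [0.21, 2.48], [-1.53, 4.67], [0.24, 2.81], [-2.84, 2.84]. Speed limits (rad/s): [2.79, 2.79, 3.14, 3.14, 3.14, 3.14].

INTERFACE

Orientations are given as a rotation vector (axis times angle).
In Python, from workcell import arm gives the robot as it stands. The module is installed in compiled form; this text tells all that it offers.
- The arm moves only by the tool move_arm, never from a script. Its argument "motion" is a list of rows, each an object of numbers: "claw": the opening, from 0 (shut) to 1 (fully open); "x", "y", "z": the shift along the tool's x, y, z each as a share of 0.025 m, from -1 to 1; "ax", "ay", "az": the turn, a rotation vector about the tool's x, y, z each as a share of 5 degrees, from -1 to 1. In form: [{"claw": .., "x": .., "y": .., "z": .., "ax": .., "ay": .., "az": ..}, ...]. A call has 1 to 8 rows; each row shifts and turns the commanded pose from where the row before left it, along the tool's axes as they then stand; what a row does not reach is not made up. A row lasts 1/12 s, in which the tool goes at most 41.7 mm and 7.16 degrees, less where a joint would pass 70% of its speed; a pose out of reach is approached as far as the arm can. A call with a number of a shift or a turn outside -1 to 1 is refused whole. A call with a gripper value outside its range is refused whole. The fingers move at their own pace and stop on an object; "newtons" is the grip in N (left out, the last holds). Time passes only in rows, so rows that do not move let the fingers close. It gives the time, the measured TCP pose, the force, the opening and the grip force at its end, in the units of the state.
- arm.get_state(): the state, without advancing time (a new reading comes with each control period).
- arm.get_image(name): name is "side" or "top"; returns the picture (384x512x3 uint8, red, green, blue); there is no depth.
- arm.camera_info(name): a dict with "fov_y" (degrees; the focal length in pixels is half the picture's height over the tangent of half this angle, whatever the lens; pixels are square), "cx", "cy" (the principal point, pixels), "R" (3x3) and "t" (3): a world point X has camera coordinates R X + t. Camera axes: x right, y down, z forward; pixel columns grow to the right and rows downward; lengths in m; the calibration is good to about 2 mm. A picture is of the moment at which its call begins. camera_info takes no time and is no camera call.
- arm.sign_off(): hands the job in; it is judged then, once.
Trained networks look in the newest picture that a camera, given by its name, has taken for a name from the list of things; names that differ only in an ending like _2 or _b are one class to them, and where a whole thing is asked for, a point or a joint stands for the part that bears it (a point fixed in the world has none). Each returns a list of dicts, best first, with "conf" (0 to 1); they miss things now and then, are a little off and sometimes report something else, mostly with a low value. They report only what shows in the picture. A call takes as long as a camera call. They do not tell look-alikes from the thing itself.
- arm.boxes_of(label, camera): "location" ([column, row] as shares, 0 to 1, of the picture: columns of its width, rows of its height, amid what is visible of it).
- arm.regions_of(label, camera): "pixels" (384x512 bool, what is visible of it) and "location" ([column, row] as shares, 0 to 1, of the picture: columns of its width, rows of its height, amid what is visible of it).
The state is a dict: "clock": time; "q": joint angles; "qd": joint speeds; "joint_torque": joint torques, N m; "ee_pos": TCP position; "tcp_rot": TCP orientation; "wrist_force": force on the tool from outside, world axes, zero at the start; "ft_torque": the same for the moment, N m; "opening": finger opening in m; "grip_force": force on a finger pad.
Only numpy, scipy, OpenCV 4.12 (cv2) and the standard library are available. Lean on these libraries where they do the work, as an engineer would, in place of code of your own. Each camera call takes 0.05 s, during which the arm holds its last target. There are 200 camera calls.

TASK

Four sweet potatoes lie in the black tray under the hook rail: pick out the two forked ones, reaching in at a slant below the rail without bumping the shelf or the rail, and lay them (do not drop them) side by side in the open aluminium dabba, then push its lid fully shut. Leave the two plain ones lying where they are in the tray and do not disturb the other kitchen things.

Things in the scene. Friction and masses are not known exactly. Their poses are not given: they have to be found in the camera images.
- tray: Black plastic tray, fixed, open on top, 165 (x) by 360 (y) by 24 mm high, walls and floor 4 mm. Origin: centre of its underside, on the table. The four potatoes lie in it in a row along its y, about 84 mm apart, each roughly along its x; which is where varies.
- rack: White shelf, fixed, its x about along world y. Origin on the table below the middle of its hook rail and of the tray. Shelf board behind the tray (x = 110 to 240 mm, y = +-240 mm), top 125 mm above the table, on turned legs; on it, fast, bowls, spoon rest and tin, up to 70 mm higher. Two arms at y = +-222 mm hold the rail; S-hooks hang from it at y = +-200 mm down to 100 mm above the table.
- rail (a point): Middle of the underside of the white hook rail, 175 mm above the table: a board 50 mm (rack's x) by 464 mm (rack's y), 15 mm thick, level, running right above the row of potatoes, so that a vertical gripper cannot come down on them.
- good1: Sweet potato, reddish-brown. GOOD: one plain spindle, 130 mm long, 44 mm thick, tapering to both ends, lying flat along its own x. Origin: centre of its underside; middle of its thickness 22 mm above. 130 g nominal.
- good2: Sweet potato, reddish-brown. GOOD: one plain spindle, 124 mm long, 44 mm thick, tapering to both ends, lying flat along its own x. Origin: centre of its underside; middle of its thickness 22 mm above. 130 g nominal.
- fork1: Sweet potato, reddish-brown. REJECT (forked), 130 mm long, lying along its own x: a single thick end (x = -65 to +10 mm; 44 mm thick at x = -30 to 0, axis 22 mm up) and two thinner legs spreading to x = +68 mm, 72 mm over their tips, towards the shelf. Origin: underside, midway between the ends. Good grip: across y at x = -20 mm. 130 g nominal.
- fork2: Sweet potato, reddish-brown. REJECT (forked), 130 mm long, lying along its own x: a single thick end (x = -65 to +10 mm; 44 mm thick at x = -30 to 0, axis 22 mm up) and two thinner legs spreading to x = +68 mm, 72 mm over their tips, towards the shelf. Origin: underside, midway between the ends. Good grip: across y at x = -20 mm. 130 g nominal.
- dabba: Square aluminium box, fixed, 220 by 220 mm, 70 mm high, walls and floor 4 mm, open on top. Origin: centre of its underside, on the table. Its -x side faces the robot, its lid is hinged on the +x rim.
- lid (a joint): Lid of the dabba, 220 by 220 mm, 6 mm sheet: angle in rad, 0 = shut, grows as it opens upward about the far (+x) rim; it starts standing open at 1.5 to 1.8 and stays where it is left (stiff hinge).
- lid_hinge (a point): Middle of the lid's hinge line, on the dabba's far rim; the hinge line runs along the dabba's y.
- lid_handle (a point): Grip point of the lid's black knob, which stands on the lid's outer face on its middle line.
- brush: Bystander: silicone brush 170 mm long, lying on the table. Origin under its middle.
- tumbler: Bystander: steel tumbler, 70 mm wide, 100 mm high, standing. Origin: centre of its underside.
- katori: Bystander: small steel bowl, 90 mm wide, 35 mm high. Origin: centre of its underside.
- ladle: Bystander: steel spoon 140 mm long, lying on the table beyond the dabba. Origin under its middle.
Mind the look-alikes: they are no part of the job. Leave any purple look-alike of the fork2 alone.

How it is judged:
By the outcome, as a careful person would: the job done as asked, in the order asked, and still so for the second after the job is handed in, with the robot touching nothing.
It also fails if it takes over 72 s, if anything falls off the work surface, if the arm or the gripper's body presses on something with over 40 N, if the wrist force passes 120 N, or if a joint passes its speed limit or range.

## Working session

There is one attempt and no reset: what is moved stays moved. The work goes in short steps, Python scripts to look and compute and a tool call to move; the robot and the scene stay as the last step left them, time stands still between calls to the robot, and variables do not carry over. Pictures are saved under pics/ and viewed, at most 10 in all, crops included, and the job is handed in when it is done.

Besides the shell and the picture viewer there is one more tool, called after "Call:" as name(argument=value, ...) on one line, values as JSON. move_arm: Moves the arm, as the interface text tells. Its arguments: {"type":"object","properties":{"motion":{"type":"array","items":{"type":"object","properties":{"claw":{"type":"number"},"x":{"type":"number","minimum":-1,"maximum":1},"y":{"type":"number","minimum":-1,"maximum":1},"z":{"type":"number","minimum":-1,"maximum":1},"ax":{"type":"number","minimum":-1,"maximum":1},"ay":{"type":"number","minimum":-1,"maximum":1},"az":{"type":"number","minimum":-1,"maximum":1}}}},"newtons":{"type":"number"}},"required":["motion"]}

```bash
mkdir -p pics; python3 - <<'E'
from workcell import arm
import cv2,numpy as np
for n in("top","side"):
    im=arm.get_image(n); cv2.imwrite(f"pics/{n}0.png",im[:,:,::-1])
    c=arm.camera_info(n); print(n,c["fov_y"],c["cx"],c["cy"],np.round(c["R"],4).tolist(),np.round(c["t"],4).tolist(), (-np.array(c["R"]).T@c["t"]).round(3))
    for l in("tray","rack","good1","fork1","dabba","lid","lid_handle","brush","tumbler","katori","ladle"):
        print(n,l,[(round(d["conf"],2),round(d["location"][0]*512),round(d["location"][1]*384)) for d in arm.boxes_of(l,n)][:5])
s=arm.get_state();print(s)
E
```

```text
top 55.890265268736144 262.8059541967111 190.39458614452207 [[0.0076, -1.0, 0.0011], [-0.9943, -0.0077, -0.1063], [0.1063, -0.0003, -0.9943]] [-0.0772, 0.577, 1.0796] [ 0.46  -0.072  1.135]
top tray [(0.9, 178, 209)]
top rack [(0.79, 103, 209)]
top good1 [(0.76, 168, 251), (0.66, 167, 221)]
top fork1 [(0.87, 167, 168), (0.69, 167, 195), (0.61, 208, 113)]
top dabba [(0.78, 346, 230)]
top lid [(0.97, 364, 193), (0.65, 170, 192), (0.42, 243, 214)]
top lid_handle [(0.94, 362, 196)]
top brush [(0.65, 240, 216)]
top tumbler [(0.84, 376, 158), (0.52, 364, 194)]
top katori [(0.63, 241, 158)]
top ladle [(0.79, 270, 143)]
side 45.27147496543642 254.160148163819 191.63096806310284 [[-0.9942, -0.1072, -0.0051], [-0.0708, 0.6906, -0.7197], [0.0807, -0.7152, -0.6942]] [0.5756, 0.2027, 1.3733] [0.476 0.904 1.102]
side tray [(0.88, 273, 300)]
side rack [(0.62, 268, 343)]
side good1 [(0.62, 280, 305), (0.56, 312, 307), (0.21, 272, 300)]
side fork1 [(0.96, 251, 311), (0.71, 166, 261), (0.57, 221, 311), (0.47, 298, 169)]
side dabba [(0.89, 300, 166)]
side lid [(0.88, 273, 130)]
side lid_handle [(0.76, 
[... 157 characters left out ...]
, 210, 216), (0.49, 243, 142)]
{'clock': 1.2, 'q': array([-1.38400937e+00,  2.86267192e-01,  1.57670651e+00,  2.71143633e-06,
        1.27858788e+00, -1.50020465e-01]), 'qd': array([ 0.00177886, -0.00061507, -0.00042755,  0.00141412, -0.00045709,
       -0.00095023]), 'joint_torque': array([-4.23980046e-04, -4.05971253e+01, -2.92937762e+01, -2.80520171e-04,
        4.46458607e-04, -1.35248570e-06]), 'ee_pos': array([ 0.22308257, -0.63705085,  0.40474323]), 'tcp_rot': array([3.09711998e+00, 5.26552343e-01, 4.97496503e-06]), 'wrist_force': array([0.53854365, 0.6338957 , 0.14572148]), 'ft_torque': array([ 0.01226016, -0.01604679,  0.0003342 ]), 'grip_force': 0.0, 'opening': 0.08502510287265971}
```

```bash
python3 - <<'E'
import cv2
for n in("top","side"):
    im=cv2.imread(f"pics/{n}0.png"); cv2.imwrite(f"pics/{n}0b.png",cv2.resize(im,(800,600),interpolation=cv2.INTER_CUBIC))
im=cv2.imread("pics/top0.png")[90:280,60:260];cv2.imwrite("pics/crop.png",cv2.resize(im,None,fx=3.1,fy=3.1,interpolation=cv2.INTER_CUBIC))
E
```

```text
(no output)
```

View pics/top0b.png

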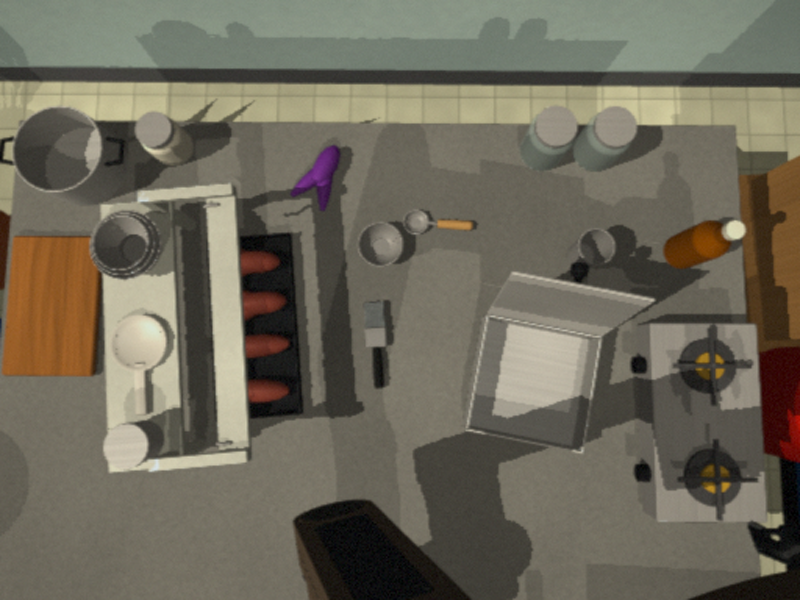

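View pics/side0b.png

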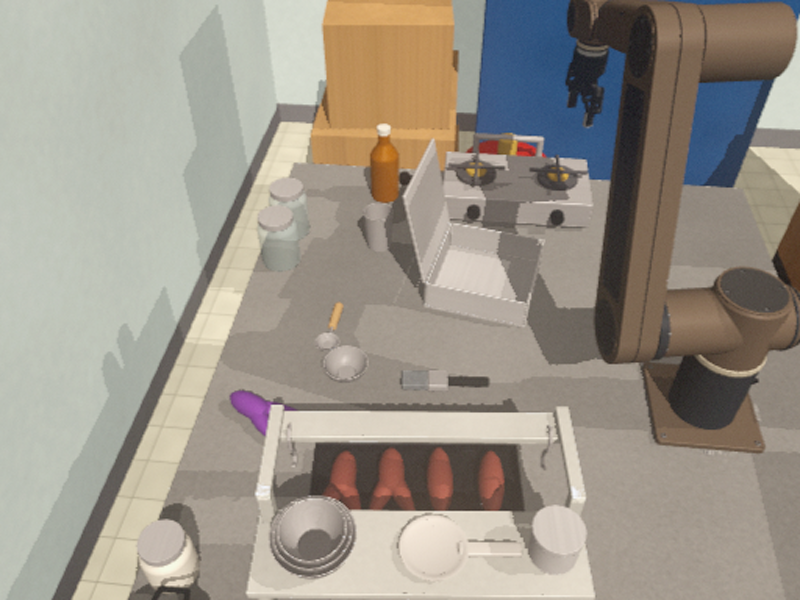

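View pics/crop.png

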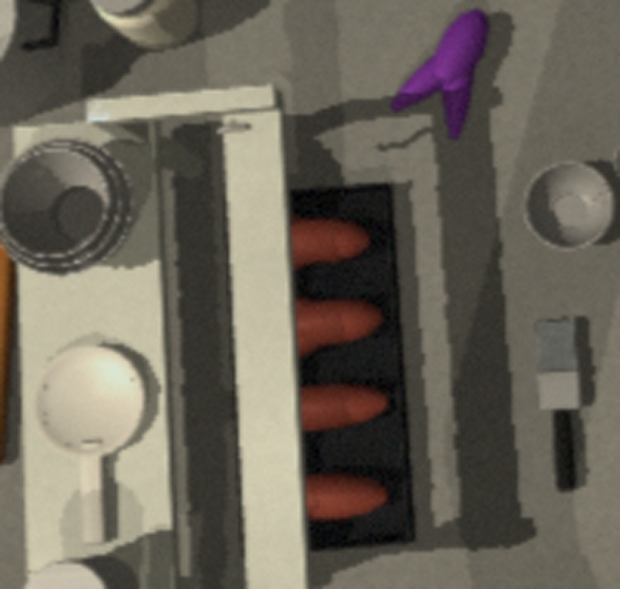

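The two forked ones are the upper two in the top view (native ≈(167,168) and (167,195)). In the side view they are the two on the left (≈(221,311) and (251,311)). The lower two in the top view are plain. The purple fork on the table at top ≈(208,113) is a look-alike and must be left alone. Next I'll take an enlarged side crop to confirm, and measure.

```bash
cat > h.py <<'E'
from workcell import arm
import numpy as np,cv2
from scipy.spatial.transform import Rotation as Ro
C={n:arm.camera_info(n) for n in("top","side")}
def f(n): return 192/np.tan(np.radians(C[n]["fov_y"]/2))
def proj(n,X):
    p=np.atleast_2d(X)@np.array(C[n]["R"]).T+C[n]["t"]; return p[:,:2]/p[:,2:]*f(n)+[C[n]["cx"],C[n]["cy"]]
def back(n,uv,z):
    R=np.array(C[n]["R"]);c=-R.T@C[n]["t"]
    uv=np.atleast_2d(uv); d=np.c_[(uv-[C[n]["cx"],C[n]["cy"]])/f(n),np.ones(len(uv))]@R
    return c+d*((z-c[2])/d[:,2:])
E
python3 - <<'E'
from h import *
T=cv2.imread("pics/top0.png");S=cv2.imread("pics/side0.png")
cv2.imwrite("pics/scrop.png",cv2.resize(S[255:345,155:375],None,fx=3.6,fy=3.6,interpolation=cv2.INTER_CUBIC))
s=512/800
for nm,uv,z in [("trayNW far x",(291,235),.024),("tray near",(302,411),.024),
 ("rail far R",(233,190),.19),("rail near R",(247,460),.19)]:
    print(nm,back("top",np.array(uv)*s,z).round(4))
# potato red masks
for n,im in(("top",T),("side",S)):
    b,g,r=[im[:,:,i].astype(int) for i in range(3)]
    m=((r>1.7*g)&(r>1.6*b)&(r>50)).astype(np.uint8)
    k,l,st,ce=cv2.connectedComponentsWithStats(m)
    for i in range(1,k):
        x,y,w,h,a=st[i]
        if a<100: continue
        box=(50<x<250 and 140<y<290) if n=="top" else (190<x<350 and 260<y<350)
        if not box: continue
        P=np.argwhere(l==i)[:,::-1]+0.
        W=back(n,P,.026)
        print(n,st[i],ce[i].round(1),"xmin/max",W[:,0].min().round(3),W[:,0].max().round(3),"y",W[:,1].min().round(3),W[:,1].max().round(3),"mean",W.mean(0).round(3))
        for lo in np.arange(W[:,1].min(),W[:,1].max(),.015):
            q=W[(W[:,1]>=lo)&(W[:,1]<lo+.015)]; print("   y",round(lo,3),"xmid",round((q[:,0].min()+q[:,0].max())/2,4),"w",round(np.ptp(q[:,0]),3))
# dabba & lid
for n in("top","side"):
  for l in("dabba","lid","tray"):
    for d in arm.regions_of(l,n)[:1]:
        m=d["pixels"].astype(np.uint8)*255; cv2.imwrite(f"pics/m_{n}_{l}.png",m)
        c=max(cv2.findContours(m,0,2)[0],key=cv2.contourArea); print(n,l,d["conf"],cv2.approxPolyDP(c,4,True)[:,0].tolist())
print(arm.boxes_of("lid_hinge","top")[:2],arm.boxes_of("lid_handle","side")[:2],arm.boxes_of("lid_handle","top")[:2])
E
```

```text
trayNW far x [[0.7021 0.1673 0.024 ]]
tray near [[0.356  0.1356 0.024 ]]
rail far R [[0.7436 0.2333 0.19  ]]
rail near R [[0.2922 0.1919 0.19  ]]
top [154 161  25  15 288] [164.6 167.3] xmin/max 0.623 0.668 y 0.191 0.266 mean [0.648 0.232 0.026]
   y 0.191 xmid 0.649 w 0.025
   y 0.206 xmid 0.6489 w 0.038
   y 0.221 xmid 0.6473 w 0.041
   y 0.236 xmid 0.6471 w 0.041
   y 0.251 xmid 0.6455 w 0.044
   y 0.266 xmid 0.6642 w 0.006
top [156 186  27  19 343] [167.  193.7] xmin/max 0.534 0.589 y 0.176 0.257 mean [0.566 0.222 0.026]
   y 0.176 xmid 0.5665 w 0.028
   y 0.191 xmid 0.568 w 0.037
   y 0.206 xmid 0.5663 w 0.04
   y 0.221 xmid 0.5647 w 0.043
   y 0.236 xmid 0.5615 w 0.05
   y 0.251 xmid 0.5614 w 0.056
top [157 214  28  15 316] [169.2 220.6] xmin/max 0.46 0.503 y 0.167 0.25 mean [0.483 0.212 0.026]
   y 0.167 xmid 0.4852 w 0.024
   y 0.182 xmid 0.4852 w 0.03
   y 0.197 xmid 0.4835 w 0.04
   y 0.212 xmid 0.4835 w 0.04
   y 0.227 xmid 0.4803 w 0.04
   y 0.242 xmid 0.4802 w 0.04
top [159 243  26  15 300] [169.8 250.1] xmin/max 0.373 0.415 y 0.164 0.241 mean [0.394 0.207 0.026]
   y 0.
[... 1092 characters left out ...]
 [183, 192], [158, 204], [155, 212], [185, 218], [177, 226], [157, 229], [158, 243], [184, 248], [178, 255], [159, 258], [159, 264], [189, 265], [193, 258], [186, 152]]
side dabba 0.58 [[276, 90], [267, 108], [256, 111], [272, 194], [335, 208], [347, 154], [290, 143]]
side lid 0.86 [[277, 91], [267, 108], [257, 112], [271, 175], [286, 144]]
side tray 0.77 [[201, 284], [199, 316], [208, 313], [212, 296], [221, 287], [228, 293], [227, 310], [234, 325], [242, 293], [252, 285], [266, 325], [277, 325], [277, 284]]
[{'location': [0.7137, 0.5086], 'conf': 0.56}] [{'location': [0.5314, 0.3464], 'conf': 0.76}, {'location': [0.407, 0.5646], 'conf': 0.69}] [{'location': [0.7074, 0.5107], 'conf': 0.94}]
```

View pics/scrop.png

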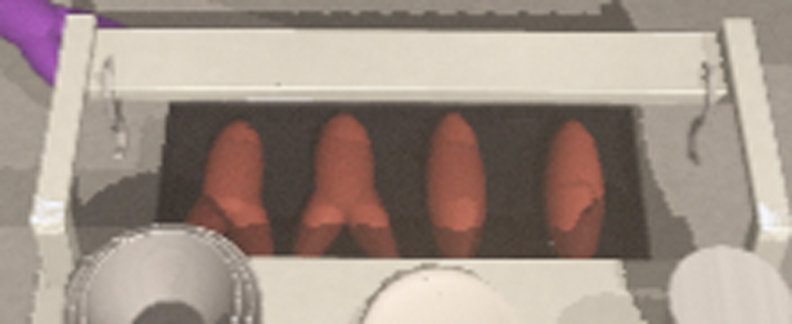

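Confirmed: the two on the left in the crop, (232,190) and (345,185), are forked. The other two, at (457,185) and (575,190), are plain. Now the dabba and lid geometry.

```bash
python3 - <<'E'
from h import *
from scipy.optimize import least_squares
rim=np.array([(299,275),(373,289),(384,216),(312,203)])+0.
W=back("top",rim,.07);print(W.round(4).tolist()); print("sides",np.linalg.norm(W-np.roll(W,-1,0),axis=1).round(3))
W2=back("side",[(335,208),(347,154)],.0);print(W2.round(3).tolist())
# model: cx,cy,yaw,lid angle ; -x near robot
def corners(p):
    cx,cy,a,th=p;c,s=np.cos(a),np.sin(a)
    L=[(-.11,.11,.07),(-.11,-.11,.07),(.11,-.11,.07),(.11,.11,.07),(.11-.22*np.cos(th),-.11,.07+.22*np.sin(th)),(.11-.22*np.cos(th),.11,.07+.22*np.sin(th))]
    L=np.array(L); return np.c_[cx+c*L[:,0]-s*L[:,1],cy+s*L[:,0]+c*L[:,1],L[:,2]]
topuv=np.r_[rim,[(416,192),(328,175)]]
# side: visible lid top corners, near-wall corners (347,154)=-x,-y rim ; 
def res(p):
    K=corners(p); r=proj("top",K)-topuv
    s=proj("side",K[[0,1,4,5]])-np.array([(336,185),(347,154),(277,91),(257,112)])
    return np.r_[r.ravel(),s.ravel()*.7]
c0=W.mean(0);r=least_squares(res,[c0[0],c0[1],-.15,1.6],loss="soft_l1")
print(r.x,r.cost);print(res(r.x).reshape(-1,2).round(1).tolist())
print("corners",corners(r.x).round(3).tolist())
P=[(364*1.,194.),]
from itertools import product
# triangulate knob, tumbler base
def tri(a,b):
    A=[];
    ca,da=back("top",a,0)[0],back("top",a,.3)[0]; cb,db=back("side",b,0)[0],back("side",b,.3)[0]
    u=(da-ca);v=(db-cb);t=np.linalg.lstsq(np.c_[u,-v],cb-ca,rcond=None)[0];return ca+u*t[0],cb+v*t[1]
print("knob",tri((371,174),(259,114)),"tumbler",tri((382,157),(241,145)))
print("katori",back("top",(243,156),.03),"ladle",back("top",(281,142),.02),"brush",back("top",(240,216),.01))
E
```

```text
[[0.3286, -0.1791, 0.07], [0.2906, -0.3919, 0.07], [0.5005, -0.4294, 0.07], [0.5372, -0.2181, 0.07]]
sides [0.216 0.213 0.214 0.212]
[[0.328, -0.181, 0.0], [0.278, -0.47, 0.0]]
[ 0.41610042 -0.30464936 -0.18352175  1.78071885] 22.863819799607516
[[-0.9, 0.2], [0.3, 1.0], [1.2, -1.2], [-0.5, -2.4], [2.9, 0.1], [-0.9, -0.5], [1.2, 6.2], [0.5, -1.2], [-0.2, -2.2], [0.9, 9.2]]
corners [[0.328, -0.176, 0.07], [0.288, -0.393, 0.07], [0.504, -0.433, 0.07], [0.544, -0.217, 0.07], [0.549, -0.441, 0.285], [0.589, -0.225, 0.285]]
knob (array([ 0.59769183, -0.34119012,  0.24544761]), array([ 0.59861454, -0.34119964,  0.24559375])) tumbler (array([ 0.6832777 , -0.43935011,  0.03704651]), array([ 0.67543816, -0.43920942,  0.03540215]))
katori [[ 0.68449865 -0.01052682  0.03      ]] ladle [[ 0.73217219 -0.12879584  0.02      ]] brush [[ 0.49940071 -0.00263424  0.01      ]]
```

Call:
move_arm(motion=[{"claw": 1, "az": -0.95, "z": -0.3}, {"claw": 1, "az": -0.95, "z": -0.3}, {"claw": 1, "az": -0.95, "z": -0.3}, {"claw": 1, "az": -0.95, "z": -0.3}, {"claw": 1, "az": -0.95, "z": -0.3}, {"claw": 1, "az": -0.95, "z": -0.3}, {"claw": 1, "az": -0.95, "z": -0.3}, {"claw": 1, "az": -0.95, "z": -0.3}])

```text
validation failed for argument at $.mo...
```

Call:
move_arm(motion=[{"claw": 1, "az": -0.95, "z": -0.3}, {"claw": 1, "az": -0.95, "z": -0.3}, {"claw": 1, "az": -0.95, "z": -0.3}, {"claw": 1, "az": -0.95, "z": -0.3}, {"claw": 1, "az": -0.95, "z": -0.3}, {"claw": 1, "az": -0.95, "z": -0.3}, {"claw": 1, "az": -0.95, "z": -0.3}, {"claw": 1, "az": -0.95, "z": -0.3}])

```text
validation failed for argument at $.mo...
```

Call:
move_arm(motion=[{"claw": 1.0, "x": 0, "y": 0, "z": -0.3, "ax": 0, "ay": 0, "az": -0.95}, {"claw": 1.0, "x": 0, "y": 0, "z": -0.3, "ax": 0, "ay": 0, "az": -0.95}])

```text
clock: 1.82
ee_pos: [0.223, -0.6369, 0.419]
tcp_rot: [-3.04, -0.787, -0.0]
wrist_force: [0.4, -0.7, 0.4]
opening: 0.0854
grip_force: 0.0
```

Call:
move_arm(motion=[{"claw": 1, "x": 0, "y": 0, "z": -0.3, "ax": 0, "ay": 0, "az": -0.95}, {"claw": 1, "x": 0, "y": 0, "z": -0.3, "ax": 0, "ay": 0, "az": -0.95}, {"claw": 1, "x": 0, "y": 0, "z": -0.3, "ax": 0, "ay": 0, "az": -0.95}, {"claw": 1, "x": 0, "y": 0, "z": -0.3, "ax": 0, "ay": 0, "az": -0.95}, {"claw": 1, "x": 0, "y": 0, "z": -0.3, "ax": 0, "ay": 0, "az": -0.95}, {"claw": 1, "x": 0, "y": 0, "z": -0.3, "ax": 0, "ay": 0, "az": -0.95}, {"claw": 1, "x": 0, "y": 0, "z": -0.3, "ax": 0, "ay": 0, "az": -0.95}])

```text
clock: 2.4
ee_pos: [0.2231, -0.637, 0.4726]
tcp_rot: [-2.689, -1.625, -0.0]
wrist_force: [0.2, 0.8, -0.1]
opening: 0.0853
grip_force: 0.0
```

Call:
move_arm(motion=[{"claw": 1, "x": 0, "y": 0, "z": -0.3, "ax": 0, "ay": 0, "az": -0.95}, {"claw": 1, "x": 0, "y": 0, "z": -0.3, "ax": 0, "ay": 0, "az": -0.95}, {"claw": 1, "x": 0, "y": 0, "z": -0.3, "ax": 0, "ay": 0, "az": -0.95}, {"claw": 1, "x": 0, "y": 0, "z": -0.3, "ax": 0, "ay": 0, "az": -0.95}, {"claw": 1, "x": 0, "y": 0, "z": -0.3, "ax": 0, "ay": 0, "az": -0.95}, {"claw": 1, "x": 0, "y": 0, "z": -0.3, "ax": 0, "ay": 0, "az": -0.95}, {"claw": 1, "x": 0, "y": 0, "z": -0.3, "ax": 0, "ay": 0, "az": -0.9}])

```text
clock: 2.98
ee_pos: [0.2231, -0.637, 0.5251]
tcp_rot: [-2.117, -2.321, -0.0]
wrist_force: [0.0, 0.2, -0.0]
opening: 0.0855
grip_force: 0.0
```

Call:
move_arm(motion=[{"claw": 1, "x": 1, "y": 0.77, "z": 0, "ax": 0, "ay": 0, "az": 0}, {"claw": 1, "x": 1, "y": 0.77, "z": 0, "ax": 0, "ay": 0, "az": 0}, {"claw": 1, "x": 1, "y": 0.77, "z": 0, "ax": 0, "ay": 0, "az": 0}, {"claw": 1, "x": 1, "y": 0.77, "z": 0, "ax": 0, "ay": 0, "az": 0}, {"claw": 1, "x": 1, "y": 0.77, "z": 0, "ax": 0, "ay": 0, "az": 0}, {"claw": 1, "x": 1, "y": 0.77, "z": 0, "ax": 0, "ay": 0, "az": 0}, {"claw": 1, "x": 1, "y": 0.77, "z": 0, "ax": 0, "ay": 0, "az": 0}, {"claw": 1, "x": 1, "y": 0.77, "z": 0, "ax": 0, "ay": 0, "az": 0}])

```text
clock: 3.65
ee_pos: [0.3594, -0.4228, 0.5249]
tcp_rot: [2.121, 2.317, -0.0]
wrist_force: [1.4, -1.2, -0.1]
opening: 0.0854
grip_force: 0.0
```

Call:
move_arm(motion=[{"claw": 1, "x": 1, "y": 0.77, "z": 0, "ax": 0, "ay": 0, "az": 0}, {"claw": 1, "x": 1, "y": 0.77, "z": 0, "ax": 0, "ay": 0, "az": 0}, {"claw": 1, "x": 1, "y": 0.77, "z": 0, "ax": 0, "ay": 0, "az": 0}, {"claw": 1, "x": 1, "y": 0.77, "z": 0, "ax": 0, "ay": 0, "az": 0}, {"claw": 1, "x": 1, "y": 0.77, "z": 0, "ax": 0, "ay": 0, "az": 0}, {"claw": 1, "x": 1, "y": 0.77, "z": 0, "ax": 0, "ay": 0, "az": 0}, {"claw": 1, "x": 1, "y": 0.77, "z": 0, "ax": 0, "ay": 0, "az": 0}, {"claw": 1, "x": 1, "y": 0.77, "z": 0, "ax": 0, "ay": 0, "az": 0}])

```text
clock: 4.32
ee_pos: [0.4952, -0.21, 0.525]
tcp_rot: [2.121, 2.316, 0.0]
wrist_force: [0.6, -0.6, 0.0]
opening: 0.0856
grip_force: 0.0
```

Call:
move_arm(motion=[{"claw": 1, "x": 1, "y": 0.77, "z": 0, "ax": 0, "ay": 0, "az": 0}, {"claw": 1, "x": 1, "y": 0.77, "z": 0, "ax": 0, "ay": 0, "az": 0}, {"claw": 1, "x": 1, "y": 0.77, "z": 0, "ax": 0, "ay": 0, "az": 0}, {"claw": 1, "x": 1, "y": 0.77, "z": 0, "ax": 0, "ay": 0, "az": 0}, {"claw": 1, "x": 1, "y": 0.77, "z": 0, "ax": 0, "ay": 0, "az": 0}, {"claw": 1, "x": 1, "y": 0.77, "z": 0, "ax": 0, "ay": 0, "az": 0}, {"claw": 1, "x": 1, "y": 0.77, "z": 0, "ax": 0, "ay": 0, "az": 0}, {"claw": 1, "x": 1, "y": 0.77, "z": 0, "ax": 0, "ay": 0, "az": 0}])

```text
clock: 4.98
ee_pos: [0.6311, 0.0028, 0.5249]
tcp_rot: [2.121, 2.317, 0.0]
wrist_force: [0.1, -0.2, 0.1]
opening: 0.0854
grip_force: 0.0
```

Call:
move_arm(motion=[{"claw": 0.7, "x": 1, "y": 0.77, "z": 0, "ax": 0, "ay": 0, "az": 0}, {"claw": 0.7, "x": 0.9, "y": 0.8, "z": 0, "ax": 0, "ay": 0, "az": 0}, {"claw": 0.7, "x": 0, "y": 0, "z": 0, "ax": 0, "ay": 0, "az": 0}])

```text
clock: 5.23
ee_pos: [0.667, 0.056, 0.5237]
tcp_rot: [-2.115, -2.321, -0.003]
wrist_force: [-0.4, -0.9, -0.5]
opening: 0.0594
grip_force: 0.0
```

Call:
move_arm(motion=[{"claw": 0.7, "x": 0, "y": 0, "z": 0, "ax": 0, "ay": 0.9, "az": 0}, {"claw": 0.7, "x": 0, "y": 0, "z": 0, "ax": 0, "ay": 0.9, "az": 0}, {"claw": 0.7, "x": 0, "y": 0, "z": 0, "ax": 0, "ay": 0.9, "az": 0}, {"claw": 0.7, "x": 0, "y": 0, "z": 0, "ax": 0, "ay": 0.9, "az": 0}, {"claw": 0.7, "x": 0, "y": 0, "z": 0, "ax": 0, "ay": 0.9, "az": 0}, {"claw": 0.7, "x": 0, "y": 0, "z": 0, "ax": 0, "ay": 0.9, "az": 0}, {"claw": 0.7, "x": 0, "y": 0, "z": 0, "ax": 0, "ay": 1, "az": 0}, {"claw": 0.7, "x": 0, "y": 0, "z": 0, "ax": 0, "ay": 1, "az": 0}])

```text
clock: 5.9
ee_pos: [0.6652, 0.0515, 0.525]
tcp_rot: [-1.756, -1.918, -0.592]
wrist_force: [-0.1, -0.8, 1.0]
opening: 0.0598
grip_force: 0.0
```

```bash
cat >> h.py <<'E'
def st():
    s=arm.get_state();R=Ro.from_rotvec(s["tcp_rot"]).as_matrix();p=np.array(s["ee_pos"])
    print("q",np.round(s["q"],3),"p",p.round(4),"opening",round(s["opening"],4),"t",s["clock"],"F",np.round(s["wrist_force"],1));print("axes x,y,z:",R.T.round(3).tolist(),"grasp",(p+.155*R[:,2]).round(4))
    return p,R
def goto(G):  # rows units in tool axes to bring grasp pt to G
    p,R=st(); print("tool shift (units of 25mm)",(R.T@(np.array(G)-p-.155*R[:,2])/.025).round(2))
E
python3 -c "
from h import *
goto((.646,.236,.032))"
```

```text
q [-0.143  0.217  1.471  0.63   1.614 -0.255] p [0.6652 0.0515 0.525 ] opening 0.0598 t 5.9 F [-0.1 -0.8  1. ]
axes x,y,z: [[-0.07, 0.793, 0.605], [0.996, 0.088, 0.0], [-0.053, 0.602, -0.796]] grasp [0.6571 0.1449 0.4015]
tool shift (units of 25mm) [-6.02 -0.13 13.99]
```

Call:
move_arm(motion=[{"claw": 0.8, "x": -1, "y": 0, "z": 0, "ax": 0, "ay": 0, "az": 0}, {"claw": 0.8, "x": -1, "y": 0, "z": 0, "ax": 0, "ay": 0, "az": 0}, {"claw": 0.8, "x": -1, "y": 0, "z": 0, "ax": 0, "ay": 0, "az": 0}, {"claw": 0.8, "x": -1, "y": 0, "z": 0.5, "ax": 0, "ay": 0, "az": 0}, {"claw": 0.8, "x": -1, "y": 0, "z": 0.5, "ax": 0, "ay": 0, "az": 0}, {"claw": 0.8, "x": -1, "y": -0.1, "z": 0.5, "ax": 0, "ay": 0, "az": 0}, {"claw": 0.8, "x": 0, "y": 0, "z": 1, "ax": 0, "ay": 0, "az": 0}, {"claw": 0.8, "x": 0, "y": 0, "z": 1, "ax": 0, "ay": 0, "az": 0}])

```text
clock: 6.57
ee_pos: [0.6685, -0.0169, 0.3631]
tcp_rot: [-1.762, -1.917, -0.588]
wrist_force: [-0.0, 1.1, -0.5]
opening: 0.0683
grip_force: 0.0
```

Call:
move_arm(motion=[{"claw": 0.8, "x": 0, "y": 0, "z": 1, "ax": 0, "ay": 0, "az": 0}, {"claw": 0.8, "x": 0, "y": 0, "z": 1, "ax": 0, "ay": 0, "az": 0}, {"claw": 0.8, "x": 0, "y": 0, "z": 1, "ax": 0, "ay": 0, "az": 0}, {"claw": 0.8, "x": 0, "y": 0, "z": 1, "ax": 0, "ay": 0, "az": 0}, {"claw": 0.8, "x": 0, "y": 0, "z": 1, "ax": 0, "ay": 0, "az": 0}, {"claw": 0.8, "x": 0, "y": 0, "z": 0.6, "ax": 0, "ay": 0, "az": 0}, {"claw": 0.8, "x": 0, "y": 0, "z": 0.6, "ax": 0, "ay": 0, "az": 0}, {"claw": 0.8, "x": 0, "y": 0, "z": 0, "ax": 0, "ay": 0, "az": 0}])

```text
clock: 7.23
ee_pos: [0.6595, 0.079, 0.238]
tcp_rot: [-1.756, -1.918, -0.583]
wrist_force: [-0.5, 0.2, 0.2]
opening: 0.0681
grip_force: 0.0
```

```bash
python3 -c "
from h import *
goto((.646,.236,.032))
a=arm.get_image('side')[230:350,150:380];b=arm.get_image('top')[110:290,80:290]
a=cv2.resize(a,(400,209),interpolation=2);b=cv2.resize(b,(400,343),interpolation=2)
cv2.imwrite('pics/g1.png',np.vstack([a,b])[:,:,::-1])"
```

```text
q [-0.102  0.457  1.712  0.683  1.212 -0.517] p [0.6595 0.079  0.238 ] opening 0.0681 t 7.2333 F [-0.5  0.2  0.2]
axes x,y,z: [[-0.069, 0.795, 0.602], [0.996, 0.09, -0.005], [-0.058, 0.6, -0.798]] grasp [0.6506 0.1719 0.1142]
tool shift (units of 25mm) [0.07 0.06 4.17]
```

View pics/g1.png

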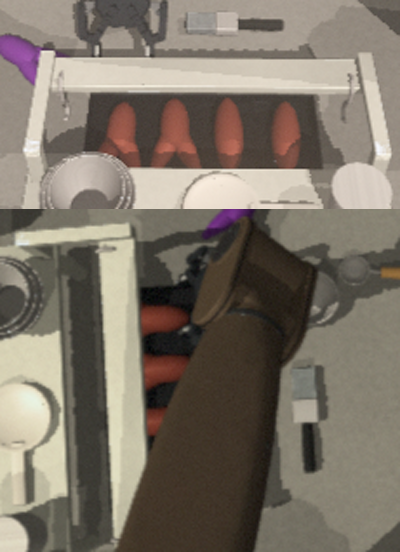

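Side inset: the open fingers at (90–150,45) straddle the line of the leftmost fork at (120,140). Top inset: the wrist is clear of the rail. Going in.

Call:
move_arm(motion=[{"claw": 0.8, "x": 0, "y": 0, "z": 0.8, "ax": 0, "ay": 0, "az": 0}, {"claw": 0.8, "x": 0, "y": 0, "z": 0.8, "ax": 0, "ay": 0, "az": 0}, {"claw": 0.8, "x": 0, "y": 0, "z": 0.8, "ax": 0, "ay": 0, "az": 0}, {"claw": 0.8, "x": 0, "y": 0, "z": 0.7, "ax": 0, "ay": 0, "az": 0}, {"claw": 0.8, "x": 0, "y": 0, "z": 0.6, "ax": 0, "ay": 0, "az": 0}, {"claw": 0.8, "x": 0, "y": 0, "z": 0.4, "ax": 0, "ay": 0, "az": 0}, {"claw": 0.8, "x": 0, "y": 0, "z": 0, "ax": 0, "ay": 0, "az": 0}])

```text
clock: 7.92
ee_pos: [0.6545, 0.1402, 0.1571]
tcp_rot: [-1.757, -1.919, -0.585]
wrist_force: [0.3, 0.0, 0.8]
opening: 0.0681
grip_force: 0.0
```

Call:
move_arm(motion=[{"claw": 0.4, "x": 0, "y": 0, "z": 0, "ax": 0, "ay": 0, "az": 0}, {"claw": 0.3, "x": 0, "y": 0, "z": 0, "ax": 0, "ay": 0, "az": 0}, {"claw": 0.2, "x": 0, "y": 0, "z": 0, "ax": 0, "ay": 0, "az": 0}, {"claw": 0.2, "x": 0, "y": 0, "z": 0, "ax": 0, "ay": 0, "az": 0}, {"claw": 0.2, "x": 0, "y": 0, "z": 0, "ax": 0, "ay": 0, "az": 0}, {"claw": 0.2, "x": 0, "y": 0, "z": 0, "ax": 0, "ay": 0, "az": 0}], newtons=35)

```text
clock: 8.42
ee_pos: [0.656, 0.1388, 0.1602]
tcp_rot: [-1.759, -1.921, -0.591]
wrist_force: [0.4, -1.7, 3.1]
opening: 0.0428
grip_force: 35.6
```

```bash
python3 -c "
from h import *
goto((.646,.236,.032))"
```

```text
q [-0.012  0.574  1.714  0.752  1.069 -0.547] p [0.656  0.1388 0.1602] opening 0.0428 t 8.4167 F [ 0.4 -1.7  3.1]
axes x,y,z: [[-0.071, 0.796, 0.602], [0.996, 0.087, 0.002], [-0.05, 0.6, -0.799]] grasp [0.6481 0.2317 0.0364]
tool shift (units of 25mm) [ 0.04 -0.07  0.25]
```

Call:
move_arm(motion=[{"claw": 0.2, "x": 0.15, "y": 0, "z": -0.3, "ax": 0, "ay": 0, "az": 0}, {"claw": 0.2, "x": 0, "y": 0, "z": -0.6, "ax": 0, "ay": 0, "az": 0}, {"claw": 0.2, "x": 0, "y": 0, "z": -0.8, "ax": 0, "ay": 0, "az": 0}, {"claw": 0.2, "x": -0.8, "y": 0, "z": -0.6, "ax": 0, "ay": 0, "az": 0}, {"claw": 0.2, "x": -0.8, "y": 0, "z": -0.6, "ax": 0, "ay": 0, "az": 0}, {"claw": 0.2, "x": -0.8, "y": 0, "z": -0.6, "ax": 0, "ay": 0, "az": 0}, {"claw": 0.2, "x": -0.8, "y": 0, "z": -0.6, "ax": 0, "ay": 0, "az": 0}, {"claw": 0.2, "x": -0.8, "y": 0, "z": -0.6, "ax": 0, "ay": 0, "az": 0}])

```text
clock: 9.08
ee_pos: [0.668, -0.0093, 0.1956]
tcp_rot: [-1.758, -1.921, -0.588]
wrist_force: [0.5, 0.3, -1.8]
opening: 0.0429
grip_force: 35.4
```

Call:
move_arm(motion=[{"claw": 0.2, "x": 0.2, "y": 0, "z": -0.9, "ax": 0, "ay": 0, "az": 0}, {"claw": 0.2, "x": 0.6, "y": 0, "z": -0.8, "ax": 0, "ay": 0, "az": 0}, {"claw": 0.2, "x": 0.6, "y": 0, "z": -0.8, "ax": 0, "ay": 0, "az": 0}, {"claw": 0.2, "x": 0.6, "y": 0, "z": -0.8, "ax": 0, "ay": 0, "az": 0}, {"claw": 0.2, "x": 0, "y": 0, "z": 0, "ax": -0.47, "ay": 0, "az": 0.62}, {"claw": 0.2, "x": 0, "y": 0, "z": 0, "ax": -0.47, "ay": 0, "az": 0.62}, {"claw": 0.2, "x": 0, "y": 0, "z": 0, "ax": -0.47, "ay": 0, "az": 0.62}, {"claw": 0.2, "x": 0, "y": 0, "z": 0, "ax": -0.47, "ay": 0, "az": 0.62}])

```text
clock: 9.75
ee_pos: [0.6686, -0.0179, 0.2916]
tcp_rot: [-2.039, -1.69, -0.682]
wrist_force: [-0.4, 0.1, -1.3]
opening: 0.0426
grip_force: 35.5
```

```bash
python3 -c "
from h import *
goto((.44,-.1,.16));goto((.454,-.319,.16));goto((.454,-.319,.038))
a=arm.get_image('side')[200:350,150:380];b=arm.get_image('top')[110:310,80:400]
a=cv2.resize(a,(460,300),interpolation=2);b=cv2.resize(b,(460,288),interpolation=2)
cv2.imwrite('pics/g2.png',np.vstack([a,b])[:,:,::-1])"
```

```text
q [-0.248  0.385  1.698  0.699  1.202 -0.37 ] p [ 0.6686 -0.0179  0.2916] opening 0.0426 t 9.75 F [-0.4  0.1 -1.3]
axes x,y,z: [[0.148, 0.785, 0.601], [0.983, -0.186, 0.001], [0.112, 0.591, -0.799]] grasp [0.686  0.0736 0.1678]
tool shift (units of 25mm) [-7.1  -8.38 -4.96]
q [-0.248  0.385  1.698  0.699  1.202 -0.37 ] p [ 0.6686 -0.0179  0.2916] opening 0.0426 t 9.75 F [-0.4  0.1 -1.3]
axes x,y,z: [[0.148, 0.785, 0.601], [0.983, -0.186, 0.001], [0.112, 0.591, -0.799]] grasp [0.686  0.0736 0.1678]
tool shift (units of 25mm) [-13.89  -6.2  -10.07]
q [-0.248  0.385  1.698  0.699  1.202 -0.37 ] p [ 0.6686 -0.0179  0.2916] opening 0.0426 t 9.75 F [-0.4  0.1 -1.3]
axes x,y,z: [[0.148, 0.785, 0.601], [0.983, -0.186, 0.001], [0.112, 0.591, -0.799]] grasp [0.686  0.0736 0.1678]
tool shift (units of 25mm) [-16.83  -6.21  -6.17]
```

View pics/g2.png

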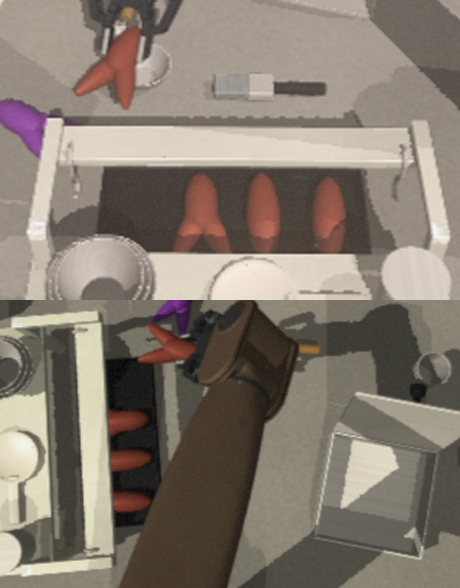

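The far fork is held at side (125,65) and is clear of the rail. Three potatoes remain in the tray, undisturbed. Carrying it to the dabba.

Call:
move_arm(motion=[{"claw": 0.2, "x": -0.8, "y": -0.93, "z": -0.55, "ax": 0, "ay": 0, "az": 0}, {"claw": 0.2, "x": -0.8, "y": -0.93, "z": -0.55, "ax": 0, "ay": 0, "az": 0}, {"claw": 0.2, "x": -0.8, "y": -0.93, "z": -0.55, "ax": 0, "ay": 0, "az": 0}, {"claw": 0.2, "x": -0.8, "y": -0.93, "z": -0.55, "ax": 0, "ay": 0, "az": 0}, {"claw": 0.2, "x": -0.8, "y": -0.93, "z": -0.55, "ax": 0, "ay": 0, "az": 0}, {"claw": 0.2, "x": -0.8, "y": -0.93, "z": -0.55, "ax": 0, "ay": 0, "az": 0}, {"claw": 0.2, "x": -0.8, "y": -0.93, "z": -0.55, "ax": 0, "ay": 0, "az": 0}, {"claw": 0.2, "x": -0.8, "y": -0.93, "z": -0.55, "ax": 0, "ay": 0, "az": 0}])

```text
clock: 10.52
ee_pos: [0.4492, -0.175, 0.2826]
tcp_rot: [-2.033, -1.695, -0.681]
wrist_force: [0.4, -0.5, -2.1]
opening: 0.0429
grip_force: 36.1
```

Call:
move_arm(motion=[{"claw": 0.2, "x": -0.8, "y": -0.93, "z": -0.55, "ax": 0, "ay": 0, "az": 0}, {"claw": 0.2, "x": -0.8, "y": 0.2, "z": -0.6, "ax": 0, "ay": 0, "az": 0}, {"claw": 0.2, "x": -0.8, "y": 0.2, "z": -0.6, "ax": 0, "ay": 0, "az": 0}, {"claw": 0.2, "x": -0.8, "y": 0.2, "z": -0.6, "ax": 0, "ay": 0, "az": 0}, {"claw": 0.2, "x": -0.8, "y": 0.2, "z": -0.6, "ax": 0, "ay": 0, "az": 0}, {"claw": 0.2, "x": -0.8, "y": 0.2, "z": -0.6, "ax": 0, "ay": 0, "az": 0}, {"claw": 0.2, "x": -0.8, "y": 0.2, "z": -0.6, "ax": 0, "ay": 0, "az": 0}, {"claw": 0.2, "x": 0, "y": 0, "z": 0, "ax": 0, "ay": 0, "az": 0}])

```text
clock: 11.18
ee_pos: [0.4253, -0.3509, 0.282]
tcp_rot: [-2.04, -1.694, -0.681]
wrist_force: [0.2, -0.0, -1.1]
opening: 0.0428
grip_force: 36.1
```

```bash
python3 -c "
from h import *
goto((.446,-.318,.16));goto((.446,-.318,.038))"
```

```text
q [-0.936  0.221  1.927  0.458  1.474 -0.909] p [ 0.4253 -0.3509  0.282 ] opening 0.0428 t 11.1833 F [ 0.2 -0.  -1.1]
axes x,y,z: [[0.146, 0.787, 0.599], [0.983, -0.185, 0.003], [0.113, 0.588, -0.801]] grasp [ 0.4429 -0.2598  0.1579]
tool shift (units of 25mm) [-1.77  0.55 -1.42]
q [-0.936  0.221  1.927  0.458  1.474 -0.909] p [ 0.4253 -0.3509  0.282 ] opening 0.0428 t 11.1833 F [ 0.2 -0.  -1.1]
axes x,y,z: [[0.146, 0.787, 0.599], [0.983, -0.185, 0.003], [0.113, 0.588, -0.801]] grasp [ 0.4429 -0.2598  0.1579]
tool shift (units of 25mm) [-4.69  0.54  2.48]
```

Call:
move_arm(motion=[{"claw": 0.2, "x": -0.9, "y": 0.28, "z": -0.7, "ax": 0, "ay": 0, "az": 0}, {"claw": 0.2, "x": -0.87, "y": 0.27, "z": -0.7, "ax": 0, "ay": 0, "az": 0}, {"claw": 0.2, "x": -0.6, "y": 0, "z": 0.8, "ax": 0, "ay": 0, "az": 0}, {"claw": 0.2, "x": -0.6, "y": 0, "z": 0.8, "ax": 0, "ay": 0, "az": 0}, {"claw": 0.2, "x": -0.6, "y": 0, "z": 0.8, "ax": 0, "ay": 0, "az": 0}, {"claw": 0.2, "x": -0.4, "y": 0, "z": 0.54, "ax": 0, "ay": 0, "az": 0}, {"claw": 0.2, "x": -0.3, "y": 0, "z": 0.4, "ax": 0, "ay": 0, "az": 0}, {"claw": 0.2, "x": 0, "y": 0, "z": 0, "ax": 0, "ay": 0, "az": 0}])

```text
clock: 11.85
ee_pos: [0.4282, -0.4031, 0.1751]
tcp_rot: [-2.031, -1.689, -0.681]
wrist_force: [-0.1, 0.6, -1.8]
opening: 0.0427
grip_force: 36.1
```

```bash
python3 -c "
from h import *
goto((.446,-.318,.038))
a=arm.get_image('side')[80:220,200:380];b=arm.get_image('top')[150:310,250:430]
a=cv2.resize(a,(396,308),interpolation=2);b=cv2.resize(b,(325,289),interpolation=2);b=np.hstack([b,np.zeros((289,71,3),np.uint8)])
cv2.imwrite('pics/g3.png',np.vstack([a,b])[:,:,::-1])"
```

```text
q [-0.983  0.462  1.85   0.444  1.354 -1.014] p [ 0.4282 -0.4031  0.1751] opening 0.0427 t 11.85 F [-0.1  0.6 -1.8]
axes x,y,z: [[0.146, 0.783, 0.605], [0.983, -0.181, -0.003], [0.107, 0.595, -0.796]] grasp [ 0.4448 -0.3108  0.0516]
tool shift (units of 25mm) [-0.55  0.1   0.27]
```

View pics/g3.png

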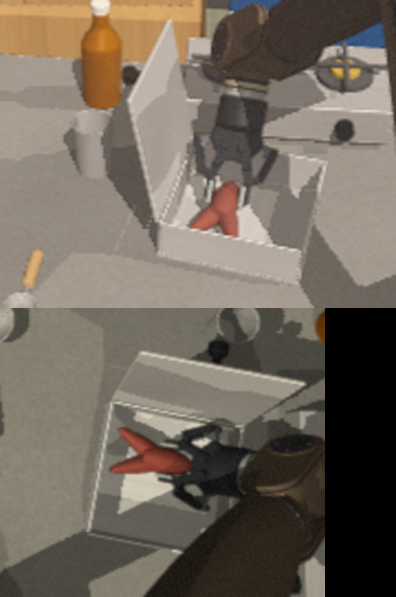

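The fork is inside the dabba on the lid side, at side (220,210), with the hand clear of lid and walls. Lowering the last 13 mm and releasing.

Call:
move_arm(motion=[{"claw": 0.2, "x": -0.2, "y": 0.05, "z": 0.1, "ax": 0, "ay": 0, "az": 0}, {"claw": 0.2, "x": -0.2, "y": 0.05, "z": 0.1, "ax": 0, "ay": 0, "az": 0}, {"claw": 0.2, "x": -0.12, "y": 0, "z": 0.1, "ax": 0, "ay": 0, "az": 0}, {"claw": 0.2, "x": 0, "y": 0, "z": 0, "ax": 0, "ay": 0, "az": 0}])

```text
clock: 12.28
ee_pos: [0.4303, -0.4109, 0.1637]
tcp_rot: [-2.035, -1.693, -0.682]
wrist_force: [-0.3, 0.5, -1.9]
opening: 0.0426
grip_force: 36.1
```

```bash
python3 -c "
from h import *
goto((.446,-.318,.038))"
```

```text
q [-0.987  0.492  1.832  0.444  1.339 -1.024] p [ 0.4303 -0.4109  0.1637] opening 0.0426 t 12.2833 F [-0.3  0.5 -1.9]
axes x,y,z: [[0.145, 0.785, 0.602], [0.983, -0.182, 0.001], [0.11, 0.592, -0.799]] grasp [ 0.4474 -0.3192  0.0399]
tool shift (units of 25mm) [-0.02 -0.06  0.08]
```

Call:
move_arm(motion=[{"claw": 0.2, "x": -0.04, "y": 0, "z": 0.06, "ax": 0, "ay": 0, "az": 0}, {"claw": 0.2, "x": -0.04, "y": 0, "z": 0.05, "ax": 0, "ay": 0, "az": 0}, {"claw": 0.2, "x": 0, "y": 0, "z": 0, "ax": 0, "ay": 0, "az": 0}])

```text
clock: 12.53
ee_pos: [0.4304, -0.4105, 0.1604]
tcp_rot: [-2.035, -1.692, -0.682]
wrist_force: [0.4, -0.2, -1.9]
opening: 0.0434
grip_force: 36.1
```

Call:
move_arm(motion=[{"claw": 0.2, "x": -0.04, "y": 0, "z": 0.05, "ax": 0, "ay": 0, "az": 0}, {"claw": 0.2, "x": 0, "y": 0, "z": 0, "ax": 0, "ay": 0, "az": 0}])

```text
clock: 12.7
ee_pos: [0.4305, -0.4108, 0.1599]
tcp_rot: [-2.033, -1.692, -0.683]
wrist_force: [-1.3, 0.8, 3.9]
opening: 0.0427
grip_force: 36.6
```

Call:
move_arm(motion=[{"claw": 0.55, "x": 0, "y": 0, "z": 0, "ax": 0, "ay": 0, "az": 0}, {"claw": 0.65, "x": 0, "y": 0, "z": 0, "ax": 0, "ay": 0, "az": 0}, {"claw": 0.72, "x": 0, "y": 0, "z": 0, "ax": 0, "ay": 0, "az": 0}, {"claw": 0.72, "x": 0, "y": 0, "z": 0, "ax": 0, "ay": 0, "az": 0}, {"claw": 0.72, "x": 0, "y": 0, "z": -0.4, "ax": 0, "ay": 0, "az": 0}, {"claw": 0.72, "x": 0, "y": 0, "z": -0.6, "ax": 0, "ay": 0, "az": 0}, {"claw": 0.72, "x": 0, "y": 0, "z": -1, "ax": 0, "ay": 0, "az": 0}, {"claw": 0.72, "x": 0, "y": 0, "z": -1, "ax": 0, "ay": 0, "az": 0}])

```text
clock: 13.37
ee_pos: [0.4219, -0.4558, 0.2203]
tcp_rot: [-2.035, -1.693, -0.682]
wrist_force: [-0.3, -0.4, 0.4]
opening: 0.0613
grip_force: 0.0
```

Call:
move_arm(motion=[{"claw": 0.8, "x": 0, "y": 0, "z": -1, "ax": 0, "ay": 0, "az": 0}, {"claw": 0.8, "x": 0, "y": 0, "z": -1, "ax": 0, "ay": 0, "az": 0}, {"claw": 0.8, "x": 0, "y": 0, "z": -1, "ax": 0, "ay": 0, "az": 0}, {"claw": 0.8, "x": 0.8, "y": 0, "z": 0.6, "ax": 0, "ay": 0, "az": 0}, {"claw": 0.8, "x": 0.8, "y": 0, "z": 0.6, "ax": 0, "ay": 0, "az": 0}, {"claw": 0.8, "x": 0.8, "y": 0, "z": 0.6, "ax": 0, "ay": 0, "az": 0}, {"claw": 0.8, "x": 0.8, "y": 0, "z": 0.6, "ax": 0, "ay": 0, "az": 0}, {"claw": 0.8, "x": 0.8, "y": 0, "z": 0.6, "ax": 0, "ay": 0, "az": 0}])

```text
clock: 14.03
ee_pos: [0.4366, -0.3764, 0.2808]
tcp_rot: [-2.037, -1.694, -0.682]
wrist_force: [0.6, 0.3, 0.3]
opening: 0.0685
grip_force: 0.0
```

Call:
move_arm(motion=[{"claw": 0.8, "x": 0.8, "y": 0, "z": 0.6, "ax": 0, "ay": 0, "az": 0}, {"claw": 0.8, "x": 0.8, "y": 0, "z": 0.6, "ax": 0, "ay": 0, "az": 0}, {"claw": 0.8, "x": 0.8, "y": 0, "z": 0.6, "ax": 0, "ay": 0, "az": 0}, {"claw": 0.8, "x": 0.8, "y": 0, "z": 0.6, "ax": 0, "ay": 0, "az": 0}, {"claw": 0.8, "x": 0, "y": 0, "z": 0, "ax": 0.47, "ay": 0, "az": -0.62}, {"claw": 0.8, "x": 0, "y": 0, "z": 0, "ax": 0.47, "ay": 0, "az": -0.62}, {"claw": 0.8, "x": 0, "y": 0, "z": 0, "ax": 0.47, "ay": 0, "az": -0.62}, {"claw": 0.8, "x": 0, "y": 0, "z": 0, "ax": 0.47, "ay": 0, "az": -0.62}])

```text
clock: 14.7
ee_pos: [0.4551, -0.2788, 0.2811]
tcp_rot: [-1.756, -1.925, -0.587]
wrist_force: [0.2, 0.0, 0.5]
opening: 0.0679
grip_force: 0.0
```

```bash
python3 -c "
from h import *
goto((.573,.132,.157));goto((.565,.222,.036))
T=arm.get_image('top');S=arm.get_image('side')
for n,im in(('top',T),('side',S)):
    r,g,b=[im[:,:,i].astype(int) for i in range(3)]
    m=((r>1.7*g)&(r>1.6*b)&(r>50)).astype(np.uint8)
    k,l,s,ce=cv2.connectedComponentsWithStats(m)
    for i in range(1,k):
        if s[i][4]>90: 
            W=back(n,np.argwhere(l==i)[:,::-1]+0.,.026); print(n,s[i],ce[i].round(1),W.min(0).round(3)[:2],W.max(0).round(3)[:2],W.mean(0).round(3)[:2])
cv2.imwrite('pics/g4.png',np.vstack([T,S])[:,:,::-1])"
```

```text
q [-0.795  0.197  1.958  0.391  1.517 -1.015] p [ 0.4551 -0.2788  0.2811] opening 0.0679 t 14.7 F [0.2 0.  0.5]
axes x,y,z: [[-0.074, 0.796, 0.6], [0.996, 0.091, 0.001], [-0.054, 0.598, -0.8]] grasp [ 0.4468 -0.1861  0.1571]
tool shift (units of 25mm) [9.76 6.19 7.34]
q [-0.795  0.197  1.958  0.391  1.517 -1.015] p [ 0.4551 -0.2788  0.2811] opening 0.0679 t 14.7 F [0.2 0.  0.5]
axes x,y,z: [[-0.074, 0.796, 0.6], [0.996, 0.091, 0.001], [-0.054, 0.598, -0.8]] grasp [ 0.4468 -0.1861  0.1571]
tool shift (units of 25mm) [ 9.74  6.19 13.38]
top [  0 136   6  48 175] [  1.5 156.1] [0.595 0.734] [0.743 0.751] [0.679 0.741]
top [426 142  41  29 789] [445.2 156.7] [ 0.646 -0.705] [ 0.735 -0.579] [ 0.688 -0.64 ]
top [156 186  27  19 348] [167.  193.6] [0.534 0.176] [0.589 0.257] [0.566 0.222]
top [157 214  28  15 323] [169.2 220.5] [0.46  0.167] [0.503 0.25 ] [0.483 0.212]
top [ 486  221   26   75 1710] [499.6 256.5] [ 0.269 -0.832] [ 0.49  -0.752] [ 0.383 -0.79 ]
top [159 243  26  15 312] [169.9 249.8] [0.373 0.164] [0.415 0.241] [0.395 0.207]
side [288 168  19  19 175] [298.8 178. ] [ 0.43  -0.344] [ 0.49  -0.249] [ 0.454 -0.289]
side [241 289  22  29 188] [250.4 306.8] [0.53  0.181] [0.586 0.27 ] [0.563 0.237]
```

Call:
move_arm(motion=[{"claw": 0.8, "x": 0.98, "y": 0.62, "z": 0.73, "ax": 0, "ay": 0, "az": 0}, {"claw": 0.8, "x": 0.98, "y": 0.62, "z": 0.73, "ax": 0, "ay": 0, "az": 0}, {"claw": 0.8, "x": 0.98, "y": 0.62, "z": 0.73, "ax": 0, "ay": 0, "az": 0}, {"claw": 0.8, "x": 0.98, "y": 0.62, "z": 0.73, "ax": 0, "ay": 0, "az": 0}, {"claw": 0.8, "x": 0.98, "y": 0.62, "z": 0.73, "ax": 0, "ay": 0, "az": 0}, {"claw": 0.8, "x": 0.98, "y": 0.62, "z": 0.73, "ax": 0, "ay": 0, "az": 0}, {"claw": 0.8, "x": 0.98, "y": 0.62, "z": 0.73, "ax": 0, "ay": 0, "az": 0}, {"claw": 0.8, "x": 0.98, "y": 0.62, "z": 0.73, "ax": 0, "ay": 0, "az": 0}])

```text
clock: 15.47
ee_pos: [0.5576, -0.0227, 0.2819]
tcp_rot: [-1.761, -1.919, -0.59]
wrist_force: [0.8, 0.0, -1.0]
opening: 0.0684
grip_force: 0.0
```

Call:
move_arm(motion=[{"claw": 0.8, "x": 0.96, "y": 0.61, "z": 0.73, "ax": 0, "ay": 0, "az": 0}, {"claw": 0.8, "x": 0.94, "y": 0.61, "z": 0.73, "ax": 0, "ay": 0, "az": 0}, {"claw": 0.8, "x": 0, "y": 0, "z": 0, "ax": 0, "ay": 0, "az": 0}])

```text
clock: 15.72
ee_pos: [0.5833, 0.0425, 0.2815]
tcp_rot: [-1.755, -1.922, -0.591]
wrist_force: [-0.8, -0.5, 0.9]
opening: 0.0684
grip_force: 0.0
```

```bash
python3 -c "
from h import *
goto((.565,.222,.036))"
```

```text
q [-0.178  0.248  1.896  0.656  1.267 -0.559] p [0.5833 0.0425 0.2815] opening 0.0684 t 15.7167 F [-0.8 -0.5  0.9]
axes x,y,z: [[-0.073, 0.794, 0.603], [0.996, 0.09, 0.002], [-0.053, 0.601, -0.798]] grasp [0.5752 0.1356 0.1579]
tool shift (units of 25mm) [-0.17 -0.11  5.99]
```

Call:
move_arm(motion=[{"claw": 0.8, "x": -0.17, "y": -0.1, "z": 0.9, "ax": 0, "ay": 0, "az": 0}, {"claw": 0.8, "x": 0, "y": 0, "z": 1, "ax": 0, "ay": 0, "az": 0}, {"claw": 0.8, "x": 0, "y": 0, "z": 1, "ax": 0, "ay": 0, "az": 0}, {"claw": 0.8, "x": 0, "y": 0, "z": 1, "ax": 0, "ay": 0, "az": 0}, {"claw": 0.8, "x": 0, "y": 0, "z": 0.8, "ax": 0, "ay": 0, "az": 0}, {"claw": 0.8, "x": 0, "y": 0, "z": 0.7, "ax": 0, "ay": 0, "az": 0}, {"claw": 0.8, "x": 0, "y": 0, "z": 0.5, "ax": 0, "ay": 0, "az": 0}, {"claw": 0.8, "x": 0, "y": 0, "z": 0, "ax": 0, "ay": 0, "az": 0}])

```text
clock: 16.38
ee_pos: [0.5711, 0.1239, 0.1579]
tcp_rot: [-1.758, -1.917, -0.585]
wrist_force: [-0.9, 0.3, -0.5]
opening: 0.0683
grip_force: 0.0
```

Call:
move_arm(motion=[{"claw": 0.4, "x": 0, "y": 0, "z": 0, "ax": 0, "ay": 0, "az": 0}, {"claw": 0.3, "x": 0, "y": 0, "z": 0, "ax": 0, "ay": 0, "az": 0}, {"claw": 0.2, "x": 0, "y": 0, "z": 0, "ax": 0, "ay": 0, "az": 0}, {"claw": 0.2, "x": 0, "y": 0, "z": 0, "ax": 0, "ay": 0, "az": 0}, {"claw": 0.2, "x": 0, "y": 0, "z": 0, "ax": 0, "ay": 0, "az": 0}, {"claw": 0.2, "x": 0, "y": 0, "z": 0, "ax": 0, "ay": 0, "az": 0}], newtons=35)

```text
clock: 16.88
ee_pos: [0.573, 0.1227, 0.1613]
tcp_rot: [-1.759, -1.921, -0.591]
wrist_force: [0.2, -4.1, 5.6]
opening: 0.0426
grip_force: 36.1
```

```bash
python3 -c "
from h import *
goto((.565,.222,.036))"
```

```text
q [-0.041  0.43   1.93   0.77   1.03  -0.623] p [0.573  0.1227 0.1613] opening 0.0426 t 16.8833 F [ 0.2 -4.1  5.6]
axes x,y,z: [[-0.071, 0.796, 0.602], [0.996, 0.087, 0.003], [-0.05, 0.599, -0.799]] grasp [0.5653 0.2157 0.0374]
tool shift (units of 25mm) [0.17 0.01 0.2 ]
```

Call:
move_arm(motion=[{"claw": 0.2, "x": 0.15, "y": 0, "z": -0.3, "ax": 0, "ay": 0, "az": 0}, {"claw": 0.2, "x": 0, "y": 0, "z": -0.6, "ax": 0, "ay": 0, "az": 0}, {"claw": 0.2, "x": 0, "y": 0, "z": -0.8, "ax": 0, "ay": 0, "az": 0}, {"claw": 0.2, "x": -0.8, "y": 0, "z": -0.6, "ax": 0, "ay": 0, "az": 0}, {"claw": 0.2, "x": -0.8, "y": 0, "z": -0.6, "ax": 0, "ay": 0, "az": 0}, {"claw": 0.2, "x": -0.8, "y": 0, "z": -0.6, "ax": 0, "ay": 0, "az": 0}, {"claw": 0.2, "x": -0.8, "y": 0, "z": -0.6, "ax": 0, "ay": 0, "az": 0}, {"claw": 0.2, "x": -0.8, "y": 0, "z": -0.6, "ax": 0, "ay": 0, "az": 0}])

```text
clock: 17.55
ee_pos: [0.5846, -0.025, 0.1962]
tcp_rot: [-1.758, -1.921, -0.587]
wrist_force: [1.1, 0.3, -1.3]
opening: 0.0422
grip_force: 35.8
```

Call:
move_arm(motion=[{"claw": 0.2, "x": 0.2, "y": 0, "z": -0.9, "ax": 0, "ay": 0, "az": 0}, {"claw": 0.2, "x": 0.6, "y": 0, "z": -0.8, "ax": 0, "ay": 0, "az": 0}, {"claw": 0.2, "x": 0.6, "y": 0, "z": -0.8, "ax": 0, "ay": 0, "az": 0}, {"claw": 0.2, "x": 0.6, "y": 0, "z": -0.8, "ax": 0, "ay": 0, "az": 0}, {"claw": 0.2, "x": 0, "y": 0, "z": 0, "ax": -0.47, "ay": 0, "az": 0.62}, {"claw": 0.2, "x": 0, "y": 0, "z": 0, "ax": -0.47, "ay": 0, "az": 0.62}, {"claw": 0.2, "x": 0, "y": 0, "z": 0, "ax": -0.47, "ay": 0, "az": 0.62}, {"claw": 0.2, "x": 0, "y": 0, "z": 0, "ax": -0.47, "ay": 0, "az": 0.62}])

```text
clock: 18.22
ee_pos: [0.5853, -0.0335, 0.2921]
tcp_rot: [-2.039, -1.69, -0.682]
wrist_force: [-0.1, 0.1, -1.6]
opening: 0.0426
grip_force: 35.9
```

```bash
python3 -c "
from h import *
goto((.3636,-.3024,.17))"
```

```text
q [-0.309  0.223  1.904  0.694  1.203 -0.444] p [ 0.5853 -0.0335  0.2921] opening 0.0426 t 18.2167 F [-0.1  0.1 -1.6]
axes x,y,z: [[0.148, 0.785, 0.601], [0.983, -0.185, 0.0], [0.112, 0.591, -0.799]] grasp [0.6026 0.058  0.1683]
tool shift (units of 25mm) [-12.69  -6.72  -9.64]
```

Call:
move_arm(motion=[{"claw": 0.2, "x": -0.97, "y": -0.52, "z": -0.74, "ax": 0, "ay": 0, "az": 0}, {"claw": 0.2, "x": -0.97, "y": -0.52, "z": -0.74, "ax": 0, "ay": 0, "az": 0}, {"claw": 0.2, "x": -0.97, "y": -0.52, "z": -0.74, "ax": 0, "ay": 0, "az": 0}, {"claw": 0.2, "x": -0.97, "y": -0.52, "z": -0.74, "ax": 0, "ay": 0, "az": 0}, {"claw": 0.2, "x": -0.97, "y": -0.52, "z": -0.74, "ax": 0, "ay": 0, "az": 0}, {"claw": 0.2, "x": -0.97, "y": -0.52, "z": -0.74, "ax": 0, "ay": 0, "az": 0}, {"claw": 0.2, "x": -0.97, "y": -0.52, "z": -0.74, "ax": 0, "ay": 0, "az": 0}, {"claw": 0.2, "x": -0.97, "y": -0.52, "z": -0.74, "ax": 0, "ay": 0, "az": 0}])

```text
clock: 18.88
ee_pos: [0.4375, -0.2553, 0.2934]
tcp_rot: [-2.036, -1.693, -0.681]
wrist_force: [0.2, 0.2, -2.3]
opening: 0.042
grip_force: 36.5
```

Call:
move_arm(motion=[{"claw": 0.2, "x": -0.97, "y": -0.52, "z": -0.74, "ax": 0, "ay": 0, "az": 0}, {"claw": 0.2, "x": -0.97, "y": -0.52, "z": -0.74, "ax": 0, "ay": 0, "az": 0}, {"claw": 0.2, "x": -0.97, "y": -0.52, "z": -0.74, "ax": 0, "ay": 0, "az": 0}, {"claw": 0.2, "x": -0.97, "y": -0.52, "z": -0.74, "ax": 0, "ay": 0, "az": 0}, {"claw": 0.2, "x": -0.97, "y": -0.5, "z": -0.74, "ax": 0, "ay": 0, "az": 0}, {"claw": 0.2, "x": 0, "y": 0, "z": 0, "ax": 0, "ay": 0, "az": 0}])

```text
clock: 19.38
ee_pos: [0.345, -0.3964, 0.2948]
tcp_rot: [-2.043, -1.69, -0.679]
wrist_force: [-0.1, 0.7, -1.1]
opening: 0.0424
grip_force: 36.5
```

```bash
python3 -c "
from h import *
goto((.3636,-.3024,.05))"
```

```text
q [-1.102  0.162  1.969  0.375  1.546 -1.027] p [ 0.345  -0.3964  0.2948] opening 0.0424 t 19.3833 F [-0.1  0.7 -1.1]
axes x,y,z: [[0.15, 0.787, 0.598], [0.982, -0.188, 0.0], [0.113, 0.588, -0.801]] grasp [ 0.3625 -0.3053  0.1706]
tool shift (units of 25mm) [-2.79  0.02  3.94]
```

Call:
move_arm(motion=[{"claw": 0.2, "x": -0.5, "y": 0, "z": 0.7, "ax": 0, "ay": 0, "az": 0}, {"claw": 0.2, "x": -0.5, "y": 0, "z": 0.7, "ax": 0, "ay": 0, "az": 0}, {"claw": 0.2, "x": -0.5, "y": 0, "z": 0.7, "ax": 0, "ay": 0, "az": 0}, {"claw": 0.2, "x": -0.5, "y": 0, "z": 0.7, "ax": 0, "ay": 0, "az": 0}, {"claw": 0.2, "x": -0.5, "y": 0, "z": 0.7, "ax": 0, "ay": 0, "az": 0}, {"claw": 0.2, "x": -0.29, "y": 0, "z": 0.44, "ax": 0, "ay": 0, "az": 0}, {"claw": 0.2, "x": -0.15, "y": 0, "z": 0.2, "ax": 0, "ay": 0, "az": 0}, {"claw": 0.2, "x": 0, "y": 0, "z": 0, "ax": 0, "ay": 0, "az": 0}])

```text
clock: 20.05
ee_pos: [0.349, -0.3887, 0.1666]
tcp_rot: [-2.036, -1.692, -0.683]
wrist_force: [1.6, 0.3, -1.1]
opening: 0.0425
grip_force: 39.6
```

```bash
python3 -c "
from h import *
goto((.3636,-.3024,.038))
a=arm.get_image('side')[80:220,200:380];b=arm.get_image('top')[150:310,250:430]
a=cv2.resize(a,(396,308),interpolation=2);b=cv2.resize(b,(325,289),interpolation=2);b=np.hstack([b,np.zeros((289,71,3),np.uint8)])
cv2.imwrite('pics/g5.png',np.vstack([a,b])[:,:,::-1])"
```

```text
q [-1.089  0.368  2.006  0.395  1.322 -1.114] p [ 0.349  -0.3887  0.1666] opening 0.0425 t 20.05 F [ 1.6  0.3 -1.1]
axes x,y,z: [[0.145, 0.785, 0.602], [0.983, -0.183, 0.001], [0.111, 0.592, -0.798]] grasp [ 0.3663 -0.297   0.0429]
tool shift (units of 25mm) [-0.3  -0.07  0.02]
```

View pics/g5.png

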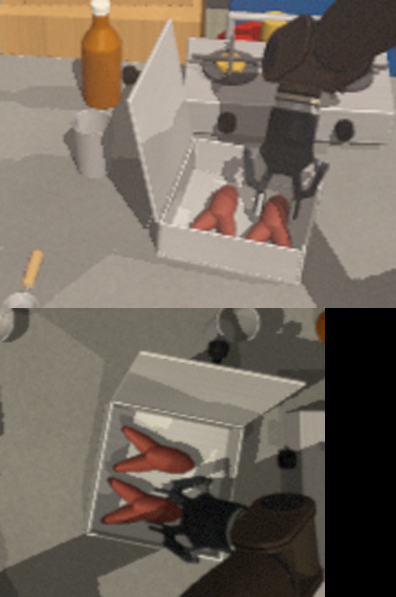

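Both forks are in the box side by side, at top inset (150,455) and (140,500). The outer finger is near the -x wall, so I'll shift 5 mm inward, set the fork down and open only a little.

Call:
move_arm(motion=[{"claw": 0.2, "x": 0, "y": 0.1, "z": 0, "ax": 0, "ay": 0, "az": 0}, {"claw": 0.2, "x": -0.06, "y": 0.1, "z": 0.08, "ax": 0, "ay": 0, "az": 0}, {"claw": 0.2, "x": -0.06, "y": 0, "z": 0.08, "ax": 0, "ay": 0, "az": 0}, {"claw": 0.2, "x": 0, "y": 0, "z": 0, "ax": 0, "ay": 0, "az": 0}])

```text
clock: 20.48
ee_pos: [0.3535, -0.3896, 0.1617]
tcp_rot: [-2.035, -1.693, -0.681]
wrist_force: [0.1, -0.3, -1.6]
opening: 0.0426
grip_force: 39.6
```

Call:
move_arm(motion=[{"claw": 0.2, "x": -0.04, "y": 0, "z": 0.05, "ax": 0, "ay": 0, "az": 0}, {"claw": 0.2, "x": 0, "y": 0, "z": 0, "ax": 0, "ay": 0, "az": 0}])

```text
clock: 20.65
ee_pos: [0.3535, -0.39, 0.1611]
tcp_rot: [-2.033, -1.692, -0.683]
wrist_force: [-0.5, 0.7, 4.0]
opening: 0.0424
grip_force: 40.0
```

Contact. Releasing gently, then backing out along the tool axis.

Call:
move_arm(motion=[{"claw": 0.55, "x": 0, "y": 0, "z": 0, "ax": 0, "ay": 0, "az": 0}, {"claw": 0.62, "x": 0, "y": 0, "z": 0, "ax": 0, "ay": 0, "az": 0}, {"claw": 0.65, "x": 0, "y": 0, "z": 0, "ax": 0, "ay": 0, "az": 0}, {"claw": 0.65, "x": 0, "y": 0, "z": 0, "ax": 0, "ay": 0, "az": 0}, {"claw": 0.65, "x": 0, "y": 0, "z": -0.4, "ax": 0, "ay": 0, "az": 0}, {"claw": 0.65, "x": 0, "y": 0, "z": -0.6, "ax": 0, "ay": 0, "az": 0}, {"claw": 0.65, "x": 0, "y": 0, "z": -1, "ax": 0, "ay": 0, "az": 0}, {"claw": 0.65, "x": 0, "y": 0, "z": -1, "ax": 0, "ay": 0, "az": 0}])

```text
clock: 21.32
ee_pos: [0.3449, -0.434, 0.2202]
tcp_rot: [-2.033, -1.691, -0.681]
wrist_force: [0.2, -1.9, -0.3]
opening: 0.0551
grip_force: 0.0
```

Call:
move_arm(motion=[{"claw": 0.65, "x": 0.1, "y": 0, "z": -1, "ax": 0, "ay": 0, "az": 0}, {"claw": 0.65, "x": 0.3, "y": 0, "z": -1, "ax": 0, "ay": 0, "az": 0}, {"claw": 0.5, "x": 0.6, "y": 0, "z": -0.8, "ax": 0, "ay": 0, "az": 0}, {"claw": 0.3, "x": 0.6, "y": 0, "z": -0.8, "ax": 0, "ay": 0, "az": 0}, {"claw": 0, "x": 0.6, "y": 0, "z": -0.8, "ax": 0, "ay": 0, "az": 0}, {"claw": 0, "x": 0.6, "y": 0, "z": -0.8, "ax": 0, "ay": 0, "az": 0}, {"claw": 0, "x": 0.6, "y": 0, "z": -0.8, "ax": 0, "ay": 0, "az": 0}, {"claw": 0, "x": 0.6, "y": 0, "z": -0.8, "ax": 0, "ay": 0, "az": 0}])

```text
clock: 21.98
ee_pos: [0.3407, -0.4561, 0.4173]
tcp_rot: [-2.035, -1.692, -0.681]
wrist_force: [0.8, -0.7, -0.5]
opening: -0.0003
grip_force: 0.0
```

```bash
python3 -c "
from h import *
st()
a=arm.get_image('side')[80:220,200:380];b=arm.get_image('top')[150:310,250:430]
a=cv2.resize(a,(396,308),interpolation=2);b=cv2.resize(b,(325,289),interpolation=2);b=np.hstack([b,np.zeros((289,71,3),np.uint8)])
cv2.imwrite('pics/g6.png',np.vstack([a,b])[:,:,::-1])"
```

```text
q [-1.154  0.128  1.767  0.356  1.789 -0.99 ] p [ 0.3407 -0.4561  0.4173] opening -0.0003 t 21.9833 F [ 0.8 -0.7 -0.5]
axes x,y,z: [[0.146, 0.785, 0.602], [0.983, -0.183, -0.0], [0.11, 0.592, -0.799]] grasp [ 0.3577 -0.3643  0.2935]
```

View pics/g6.png

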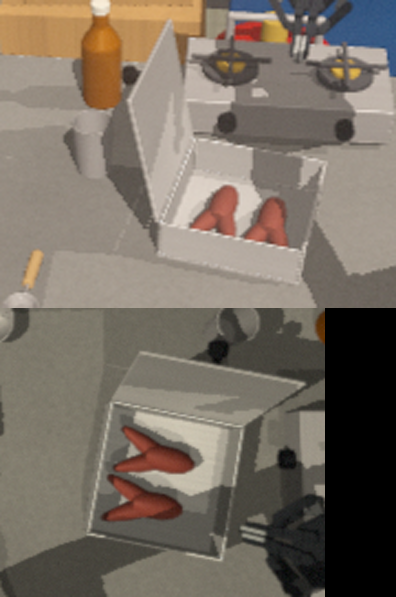

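Both forks lie side by side in the dabba, at top inset (155,455) and (145,500), with the fingers out and shut. Next is the lid: raise, bring the tool vertical, go over the lid's edge and push it from behind.

Call:
move_arm(motion=[{"claw": 0, "x": 0.6, "y": 0, "z": -0.8, "ax": 0, "ay": 0, "az": 0}, {"claw": 0, "x": 0.6, "y": 0, "z": -0.8, "ax": 0, "ay": 0, "az": 0}, {"claw": 0, "x": 0.6, "y": 0, "z": -0.8, "ax": 0, "ay": 0, "az": 0}, {"claw": 0, "x": 0.6, "y": 0, "z": -0.8, "ax": 0, "ay": 0, "az": 0}])

```text
clock: 22.42
ee_pos: [0.3407, -0.4564, 0.5158]
tcp_rot: [-2.034, -1.691, -0.681]
wrist_force: [0.1, 0.1, 0.1]
opening: 0.0004
grip_force: 0.0
```

Call:
move_arm(motion=[{"claw": 0, "x": 0, "y": 0, "z": 0, "ax": 0, "ay": -0.92, "az": 0}, {"claw": 0, "x": 0, "y": 0, "z": 0, "ax": 0, "ay": -0.92, "az": 0}, {"claw": 0, "x": 0, "y": 0, "z": 0, "ax": 0, "ay": -0.92, "az": 0}, {"claw": 0, "x": 0, "y": 0, "z": 0, "ax": 0, "ay": -0.92, "az": 0}, {"claw": 0, "x": 0, "y": 0, "z": 0, "ax": 0, "ay": -0.92, "az": 0}, {"claw": 0, "x": 0, "y": 0, "z": 0, "ax": 0, "ay": -0.92, "az": 0}, {"claw": 0, "x": 0, "y": 0, "z": 0, "ax": 0, "ay": -0.92, "az": 0}, {"claw": 0, "x": 0, "y": 0, "z": 0, "ax": 0, "ay": -0.92, "az": 0}])

```text
clock: 23.08
ee_pos: [0.3407, -0.4565, 0.5148]
tcp_rot: [-2.414, -2.008, -0.0]
wrist_force: [-0.8, 0.4, 0.4]
opening: -0.0003
grip_force: 0.0
```

```bash
cat >> h.py <<'E'
c0=np.array([.416,-.305]);U=np.array([.983,-.182]);V=np.array([.182,.983])
def tip():
    p,R=st();t=p+.173*R[:,2];d=t[:2]-c0;print("tip u,v,z",(d@U).round(4),(d@V).round(4),t[2].round(4))
E
python3 -c "
from h import *
tip()"
```

```text
q [-1.108 -0.01   1.708 -0.     1.446 -0.924] p [ 0.3407 -0.4565  0.5148] opening -0.0003 t 23.0833 F [-0.8  0.4  0.4]
axes x,y,z: [[0.182, 0.983, 0.001], [0.983, -0.182, -0.001], [-0.001, 0.001, -1.0]] grasp [ 0.3406 -0.4564  0.3598]
tip u,v,z -0.0466 -0.1625 0.3418
```

Call:
move_arm(motion=[{"claw": 0, "x": 0.39, "y": 0.92, "z": 0, "ax": 0, "ay": 0, "az": 0}, {"claw": 0, "x": 0.39, "y": 0.92, "z": 0, "ax": 0, "ay": 0, "az": 0}, {"claw": 0, "x": 0.39, "y": 0.92, "z": 0, "ax": 0, "ay": 0, "az": 0}, {"claw": 0, "x": 0.39, "y": 0.92, "z": 0, "ax": 0, "ay": 0, "az": 0}, {"claw": 0, "x": 0.39, "y": 0.92, "z": 0, "ax": 0, "ay": 0, "az": 0}, {"claw": 0, "x": 0.39, "y": 0.92, "z": 0, "ax": 0, "ay": 0, "az": 0}, {"claw": 0, "x": 0.39, "y": 0.92, "z": 0, "ax": 0, "ay": 0, "az": 0}, {"claw": 0, "x": 0.39, "y": 0.92, "z": 0, "ax": 0, "ay": 0, "az": 0}])

```text
clock: 23.75
ee_pos: [0.5371, -0.4131, 0.5149]
tcp_rot: [-2.412, -2.006, -0.004]
wrist_force: [0.4, -0.5, 0.9]
opening: -0.0002
grip_force: 0.0
```

Call:
move_arm(motion=[{"claw": 0, "x": 0.39, "y": 0.92, "z": 0, "ax": 0, "ay": 0, "az": 0}, {"claw": 0, "x": 0.39, "y": 0.92, "z": 0, "ax": 0, "ay": 0, "az": 0}, {"claw": 0, "x": 0.39, "y": 0.92, "z": 0, "ax": 0, "ay": 0, "az": 0}, {"claw": 0, "x": 0, "y": 0, "z": 0, "ax": 0, "ay": 0, "az": 0}, {"claw": 0, "x": 0, "y": 0, "z": 0.9, "ax": 0, "ay": 0, "az": 0}, {"claw": 0, "x": 0, "y": 0, "z": 0.9, "ax": 0, "ay": 0, "az": 0}, {"claw": 0, "x": 0, "y": 0, "z": 0.8, "ax": 0, "ay": 0, "az": 0}, {"claw": 0, "x": 0, "y": 0, "z": 0.7, "ax": 0, "ay": 0, "az": 0}])

```text
clock: 24.42
ee_pos: [0.6085, -0.397, 0.4311]
tcp_rot: [-2.412, -2.005, -0.003]
wrist_force: [-0.1, 0.2, -0.6]
opening: 0.0001
grip_force: 0.0
```

```bash
python3 -c "
from h import *
tip()
for l in ('side','top'):
  for d in arm.regions_of('lid',l)[:1]:
    m=d['pixels'].astype(np.uint8);c=max(cv2.findContours(m,0,2)[0],key=cv2.contourArea);print(l,cv2.approxPolyDP(c,4,True)[:,0].tolist())
a=arm.get_image('side')[60:220,200:380];b=arm.get_image('top')[120:310,250:460]
a=cv2.resize(a,(360,320),interpolation=2);b=cv2.resize(b,(360,326),interpolation=2)
cv2.imwrite('pics/g7.png',np.hstack([a,b[:320]])[:,:,::-1])"
```

```text
q [-0.718  0.383  1.407  0.003  1.357 -0.535] p [ 0.6085 -0.397   0.4311] opening 0.0001 t 24.4167 F [-0.1  0.2 -0.6]
axes x,y,z: [[0.183, 0.983, 0.005], [0.983, -0.182, -0.003], [-0.002, 0.005, -1.0]] grasp [ 0.6082 -0.3962  0.2761]
tip u,v,z 0.2055 -0.0546 0.2581
side [[277, 89], [266, 110], [256, 110], [271, 179], [287, 143]]
top [[418, 192], [373, 182], [376, 170], [366, 168], [365, 180], [327, 174], [312, 200], [385, 214]]
```

View pics/g7.png

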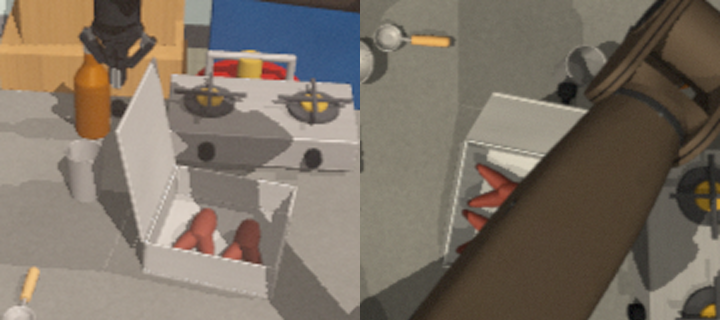

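Side inset: the shut fingertips at (117,80) stand behind the lid's outer face, beside its upper edge. The potatoes and the other things are untouched. Computing the arc.

```bash
python3 -c "
import numpy as np
th=np.r_[np.linspace(1.76,0.25,20),.17,.1,.05]
P=np.c_[.11-.185*np.cos(th)+.006*np.sin(th)+.015,.072+.185*np.sin(th)+.006*np.cos(th)]
print(P[0]);d=np.diff(np.r_[[[.2055,.258]],P],axis=0)/.025
for t,a,p in zip(th,d,P): print(t.round(2),'y',a[0].round(2),'z',-a[1].round(2),p.round(3))"
```

```text
[0.16568714 0.25257009]
1.76 y -1.59 z 0.22 [0.166 0.253]
1.68 y -0.58 z -0.11 [0.151 0.255]
1.6 y -0.59 z -0.06 [0.137 0.257]
1.52 y -0.59 z -0.01 [0.122 0.257]
1.44 y -0.59 z 0.03 [0.107 0.256]
1.36 y -0.58 z 0.08 [0.093 0.254]
1.28 y -0.57 z 0.13 [0.078 0.251]
1.2 y -0.56 z 0.17 [0.064 0.247]
1.12 y -0.55 z 0.22 [0.051 0.241]
1.04 y -0.53 z 0.26 [0.037 0.235]
0.97 y -0.51 z 0.3 [0.025 0.228]
0.89 y -0.48 z 0.34 [0.013 0.219]
0.81 y -0.45 z 0.38 [0.001 0.21 ]
0.73 y -0.42 z 0.41 [-0.009  0.199]
0.65 y -0.39 z 0.44 [-0.019  0.188]
0.57 y -0.35 z 0.47 [-0.028  0.177]
0.49 y -0.31 z 0.5 [-0.036  0.164]
0.41 y -0.27 z 0.52 [-0.042  0.151]
0.33 y -0.23 z 0.54 [-0.048  0.138]
0.25 y -0.19 z 0.56 [-0.053  0.124]
0.17 y -0.14 z 0.57 [-0.056  0.109]
0.1 y -0.09 z 0.51 [-0.058  0.096]
0.05 y -0.04 z 0.37 [-0.059  0.087]
```

Call:
move_arm(motion=[{"claw": 0, "x": 0, "y": -0.5, "z": 0.1, "ax": 0, "ay": 0, "az": 0}, {"claw": 0, "x": 0, "y": -0.5, "z": 0.1, "ax": 0, "ay": 0, "az": 0}, {"claw": 0, "x": 0, "y": -0.59, "z": 0, "ax": 0, "ay": 0, "az": 0}, {"claw": 0, "x": 0, "y": -0.58, "z": -0.11, "ax": 0, "ay": 0, "az": 0}, {"claw": 0, "x": 0, "y": -0.59, "z": -0.06, "ax": 0, "ay": 0, "az": 0}, {"claw": 0, "x": 0, "y": -0.59, "z": 0, "ax": 0, "ay": 0, "az": 0}, {"claw": 0, "x": 0, "y": -0.59, "z": 0.03, "ax": 0, "ay": 0, "az": 0}])

```text
clock: 25.2
ee_pos: [0.512, -0.379, 0.4361]
tcp_rot: [2.412, 2.006, 0.007]
wrist_force: [1.5, -0.1, 0.1]
opening: 0.0001
grip_force: 0.6
```

```bash
python3 -c "
from h import *
tip()
for l in ('side','top'):
  for d in arm.regions_of('lid',l)[:1]:
    m=d['pixels'].astype(np.uint8);c=max(cv2.findContours(m,0,2)[0],key=cv2.contourArea);print(l,cv2.approxPolyDP(c,4,True)[:,0].tolist())"
```

```text
q [-0.797  0.181  1.644  0.004  1.312 -0.614] p [ 0.512  -0.379   0.4361] opening 0.0001 t 25.2 F [ 1.5 -0.1  0.1]
axes x,y,z: [[0.183, 0.983, 0.001], [0.983, -0.183, 0.006], [0.006, -0.0, -1.0]] grasp [ 0.513  -0.379   0.2812]
tip u,v,z 0.1089 -0.0551 0.2632
side [[277, 89], [266, 110], [255, 112], [271, 179], [287, 142]]
top [[376, 171], [366, 167], [364, 179], [328, 174], [312, 199], [358, 208], [380, 186], [372, 180]]
```

```bash
cat >> h.py <<'E'
def lid():
  for l in ('side','top'):
    arm.get_image(l)
    for d in arm.regions_of('lid',l)[:1]:
      m=d['pixels'].astype(np.uint8);c=max(cv2.findContours(m,0,2)[0],key=cv2.contourArea);print(l,cv2.approxPolyDP(c,4,True)[:,0].tolist())
def lidpred(th):
  for v in(-.11,.11):
    for w in(0,.006):
      u=.11-.22*np.cos(th)+w*np.sin(th);z=.07+.22*np.sin(th)+w*np.cos(th)
      X=np.r_[c0+U*u+V*v,z];print(round(th,2),"v",v,"side",proj("side",X).round(0)[0],"top",proj("top",X).round(0)[0])
E
python3 -c "
from h import *
lid()
for t in(1.76,1.45,1.3):lidpred(t)"
```

```text
side [[296, 97], [286, 113], [274, 111], [284, 120], [271, 179], [288, 139]]
top [[375, 212], [368, 209], [374, 196], [370, 192], [362, 195], [362, 209], [331, 204]]
1.76 v -0.11 side [278.  88.] top [419. 194.]
1.76 v -0.11 side [276.  88.] top [419. 192.]
1.76 v 0.11 side [260. 125.] top [327. 176.]
1.76 v 0.11 side [258. 125.] top [327. 174.]
1.45 v -0.11 side [298.  90.] top [415. 222.]
1.45 v -0.11 side [296.  90.] top [416. 220.]
1.45 v 0.11 side [282. 128.] top [322. 204.]
1.45 v 0.11 side [280. 128.] top [323. 202.]
1.3 v -0.11 side [308.  93.] top [412. 236.]
1.3 v -0.11 side [306.  93.] top [413. 234.]
1.3 v 0.11 side [292. 132.] top [319. 218.]
1.3 v 0.11 side [290. 131.] top [320. 216.]
```

The lid follows, now at about 1.44 rad, with low force. Continuing along the arc.

Call:
move_arm(motion=[{"claw": 0, "x": 0, "y": -0.58, "z": 0.15, "ax": 0, "ay": 0, "az": 0}, {"claw": 0, "x": 0, "y": -0.57, "z": 0.2, "ax": 0, "ay": 0, "az": 0}, {"claw": 0, "x": 0, "y": -0.56, "z": 0.2, "ax": 0, "ay": 0, "az": 0}, {"claw": 0, "x": 0, "y": -0.55, "z": 0.25, "ax": 0, "ay": 0, "az": 0}, {"claw": 0, "x": 0, "y": -0.53, "z": 0.27, "ax": 0, "ay": 0, "az": 0}, {"claw": 0, "x": 0, "y": -0.51, "z": 0.3, "ax": 0, "ay": 0, "az": 0}, {"claw": 0, "x": 0, "y": -0.48, "z": 0.34, "ax": 0, "ay": 0, "az": 0}, {"claw": 0, "x": 0, "y": -0.45, "z": 0.38, "ax": 0, "ay": 0, "az": 0}])

```text
clock: 26.17
ee_pos: [0.4088, -0.3597, 0.3811]
tcp_rot: [2.415, 2.009, 0.005]
wrist_force: [0.5, -1.1, 1.8]
opening: -0.0
grip_force: 0.5
```

```bash
python3 -c "
from h import *
tip();lid()
for t in(.95,.8):lidpred(t)"
```

```text
q [-0.909  0.02   1.921  0.004  1.2   -0.727] p [ 0.4088 -0.3597  0.3811] opening -0.0 t 26.1667 F [ 0.5 -1.1  1.8]
axes x,y,z: [[0.182, 0.983, 0.002], [0.983, -0.182, 0.003], [0.003, 0.002, -1.0]] grasp [ 0.4092 -0.3595  0.2261]
tip u,v,z 0.0033 -0.0547 0.2081
side [[330, 114], [318, 125], [310, 121], [287, 141], [272, 179], [319, 150]]
top [[312, 200], [311, 255], [351, 263], [369, 255], [387, 225], [384, 214]]
0.95 v -0.11 side [327. 105.] top [402. 264.]
0.95 v -0.11 side [326. 104.] top [403. 262.]
0.95 v 0.11 side [314. 145.] top [312. 247.]
0.95 v 0.11 side [313. 144.] top [313. 245.]
0.8 v -0.11 side [334. 112.] top [397. 273.]
0.8 v -0.11 side [333. 110.] top [398. 272.]
0.8 v 0.11 side [322. 152.] top [309. 256.]
0.8 v 0.11 side [321. 150.] top [310. 255.]
```

Call:
move_arm(motion=[{"claw": 0, "x": 0, "y": -0.42, "z": 0.41, "ax": 0, "ay": 0, "az": 0}, {"claw": 0, "x": 0, "y": -0.39, "z": 0.44, "ax": 0, "ay": 0, "az": 0}, {"claw": 0, "x": 0, "y": -0.35, "z": 0.47, "ax": 0, "ay": 0, "az": 0}, {"claw": 0, "x": 0, "y": -0.31, "z": 0.5, "ax": 0, "ay": 0, "az": 0}, {"claw": 0, "x": 0, "y": -0.27, "z": 0.52, "ax": 0, "ay": 0, "az": 0}, {"claw": 0, "x": 0, "y": -0.23, "z": 0.54, "ax": 0, "ay": 0, "az": 0}, {"claw": 0, "x": 0, "y": -0.19, "z": 0.56, "ax": 0, "ay": 0, "az": 0}, {"claw": 0, "x": 0, "y": -0.14, "z": 0.57, "ax": 0, "ay": 0, "az": 0}])

```text
clock: 27.03
ee_pos: [0.3524, -0.349, 0.28]
tcp_rot: [-2.415, -2.009, -0.005]
wrist_force: [0.5, 0.3, 0.3]
opening: -0.0
grip_force: 0.3
```

Call:
move_arm(motion=[{"claw": 0, "x": 0, "y": -0.09, "z": 0.5, "ax": 0, "ay": 0, "az": 0}, {"claw": 0, "x": 0, "y": -0.04, "z": 0.3, "ax": 0, "ay": 0, "az": 0}, {"claw": 0, "x": 0, "y": 0, "z": 0, "ax": 0, "ay": 0, "az": 0}])

```text
clock: 27.28
ee_pos: [0.3489, -0.3476, 0.2584]
tcp_rot: [-2.412, -2.005, -0.006]
wrist_force: [0.0, 0.4, 0.0]
opening: 0.0003
grip_force: 0.0
```

```bash
python3 -c "
from h import *
tip();lid()
for t in(.1,.05,0):lidpred(t)"
```

```text
q [-0.99   0.062  2.126  0.004  0.959 -0.809] p [ 0.3489 -0.3476  0.2584] opening 0.0003 t 27.2833 F [0.  0.4 0. ]
axes x,y,z: [[0.182, 0.983, 0.006], [0.983, -0.182, -0.001], [-0.0, 0.006, -1.0]] grasp [ 0.3488 -0.3467  0.1034]
tip u,v,z -0.0585 -0.0531 0.0854
side [[287, 143], [274, 180], [339, 188], [347, 150], [330, 157], [326, 147]]
top [[312, 201], [299, 275], [342, 283], [366, 248], [380, 252], [385, 215]]
0.1 v -0.11 side [348. 147.] top [376. 291.]
0.1 v -0.11 side [348. 146.] top [377. 291.]
0.1 v 0.11 side [338. 189.] top [299. 276.]
0.1 v 0.11 side [338. 187.] top [299. 276.]
0.05 v -0.11 side [348. 150.] top [375. 291.]
0.05 v -0.11 side [348. 148.] top [375. 291.]
0.05 v 0.11 side [338. 191.] top [299. 276.]
0.05 v 0.11 side [338. 190.] top [299. 276.]
0 v -0.11 side [348. 152.] top [373. 290.]
0 v -0.11 side [348. 151.] top [374. 290.]
0 v 0.11 side [338. 194.] top [298. 275.]
0 v 0.11 side [338. 192.] top [298. 275.]
```

Call:
move_arm(motion=[{"claw": 0, "x": 0, "y": 0, "z": 0.12, "ax": 0, "ay": 0, "az": 0}, {"claw": 0, "x": 0, "y": 0, "z": 0.12, "ax": 0, "ay": 0, "az": 0}, {"claw": 0, "x": 0, "y": 0, "z": 0.1, "ax": 0, "ay": 0, "az": 0}, {"claw": 0, "x": 0, "y": 0, "z": 0, "ax": 0, "ay": 0, "az": 0}])

```text
clock: 27.82
ee_pos: [0.3489, -0.3478, 0.2511]
tcp_rot: [-2.414, -2.007, -0.005]
wrist_force: [-0.2, -0.0, -0.6]
opening: 0.0
grip_force: 0.0
```

Call:
move_arm(motion=[{"claw": 0, "x": 0, "y": 0, "z": 0.08, "ax": 0, "ay": 0, "az": 0}, {"claw": 0, "x": 0, "y": 0, "z": 0, "ax": 0, "ay": 0, "az": 0}])

```text
clock: 27.98
ee_pos: [0.3491, -0.348, 0.2499]
tcp_rot: [-2.414, -2.007, -0.005]
wrist_force: [-0.3, 1.2, 3.5]
opening: -0.0003
grip_force: 1.6
```

Call:
move_arm(motion=[{"claw": 0, "x": 0, "y": 0, "z": 0.08, "ax": 0, "ay": 0, "az": 0}, {"claw": 0, "x": 0, "y": 0, "z": 0, "ax": 0, "ay": 0, "az": 0}])

```text
clock: 28.15
ee_pos: [0.3494, -0.3483, 0.2497]
tcp_rot: [-2.413, -2.007, -0.005]
wrist_force: [-3.7, 5.2, 13.9]
opening: 0.0001
grip_force: 7.1
```

Call:
move_arm(motion=[{"claw": 0, "x": 0, "y": 0, "z": 0.06, "ax": 0, "ay": 0, "az": 0}, {"claw": 0, "x": 0, "y": 0, "z": 0, "ax": 0, "ay": 0, "az": 0}])

```text
clock: 28.32
ee_pos: [0.3495, -0.3484, 0.2496]
tcp_rot: [-2.412, -2.007, -0.005]
wrist_force: [-5.7, 7.3, 22.0]
opening: -0.0001
grip_force: 11.0
```

Hard stop: 22 N with no further travel and the tip at 76.6 mm, which matches the shut lid's top. Withdrawing and checking.

Call:
move_arm(motion=[{"claw": 0, "x": 0, "y": 0, "z": -0.3, "ax": 0, "ay": 0, "az": 0}, {"claw": 0, "x": 0, "y": 0, "z": -1, "ax": 0, "ay": 0, "az": 0}, {"claw": 0, "x": 0, "y": 0, "z": -1, "ax": 0, "ay": 0, "az": 0}, {"claw": 0, "x": 0, "y": 0, "z": -1, "ax": 0, "ay": 0, "az": 0}, {"claw": 0, "x": 0, "y": 0, "z": -1, "ax": 0, "ay": 0, "az": 0}, {"claw": 0, "x": 0, "y": 0, "z": -1, "ax": 0, "ay": 0, "az": 0}, {"claw": 0, "x": 0, "y": 0, "z": -1, "ax": 0, "ay": 0, "az": 0}, {"claw": 0, "x": 0, "y": 0, "z": 0, "ax": 0, "ay": 0, "az": 0}])

```text
clock: 28.98
ee_pos: [0.3494, -0.3493, 0.4095]
tcp_rot: [2.409, 2.003, 0.003]
wrist_force: [-0.8, -1.1, -0.0]
opening: -0.0002
grip_force: 0.0
```

```bash
python3 -c "
from h import *
tip();lid()
for n in('top','side'):
    for l in('good1','brush','tumbler','katori','ladle'):
        print(n,l,[(round(d['conf'],2),round(d['location'][0]*512),round(d['location'][1]*384)) for d in arm.boxes_of(l,n)][:3])"
```

```text
q [-0.991 -0.127  2.008  0.003  1.252 -0.809] p [ 0.3494 -0.3493  0.4095] opening -0.0002 t 28.9833 F [-0.8 -1.1 -0. ]
axes x,y,z: [[0.182, 0.983, -0.004], [0.983, -0.182, 0.008], [0.007, -0.006, -1.0]] grasp [ 0.3506 -0.3502  0.2545]
tip u,v,z -0.0559 -0.0564 0.2365
side [[288, 142], [273, 179], [337, 193], [347, 152]]
top [[313, 202], [299, 274], [364, 287], [378, 260], [384, 216]]
top good1 [(0.74, 168, 252), (0.55, 167, 220)]
top brush [(0.58, 239, 216)]
top tumbler [(0.9, 376, 160), (0.67, 341, 243), (0.39, 240, 158)]
top katori [(0.67, 340, 247)]
top ladle [(0.87, 266, 141)]
side good1 [(0.68, 278, 305), (0.64, 312, 307)]
side brush [(0.94, 279, 244)]
side tumbler [(0.94, 242, 145)]
side katori [(0.92, 220, 231)]
side ladle [(0.48, 208, 216)]
```

The lid corners match the shut pose (side (337,193) and (347,152)), and the plain potatoes and the other things are where they were. Handing in.

```bash
python3 -c "
from workcell import arm
print(arm.sign_off())"
```

```text
the job is handed in; nothing more can be done
None
```

Both forked sweet potatoes lie side by side in the dabba with its lid pushed fully shut, the plain ones and other kitchen things show no movement in the cameras, and the job was handed in at about 29 s.

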